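Put the carving kit back on its outlines

TASK

Put the sliding bevel, the small iron plane, the bulb handle and the carved rosette back on the plywood boards, each squarely on the blue outline that has its shape: the three long pieces lined up with their outlines (either way round will do) and lying flat, the handle standing upright on the round spot. Leave the walnut offcut and the glue pot where they are.

Things in the scene. Friction and masses are not known exactly. Their poses are not given: they have to be found in the camera images.
- bevel_mid (a point): Sliding bevel, folded shut: a red-brown wooden stock with a thin steel blade in its slot, 24 wide (x), 125 long (y), 20 mm high (z), lying flat and loose on the bench. The point is its centre, half-way up (10 mm above its underside); y runs along its length, z up. Grip it across its width at the centre.
- plane_mid (a point): Small black iron plane, 42 wide (x), 137 long (y), 71 mm high, loose on its flat sole, 0.55 kg. The point is over the middle of its footprint, half-way up (35.5 mm above the sole); z up, y from the round knob (y -48 mm) to the upright rear grip (y +45 mm). Sole 42 wide, 16 high; between knob and grip (y -26 to +9 mm) the body is 30 wide and 49 high: grip it there (y -8 mm) across x.
- handle_mid (a point): Loose red-brown turned bulb handle, 85 mm high, standing upright on the bench: a bulb of 51 mm diameter below, a round neck of 27 mm diameter from 50 to 85 mm above its foot. The point is on its axis, half-way up (42.5 mm above its foot), z up; it is best gripped by the neck, about 25 mm above the point.
- rosette_mid (a point): Half-carved light-wood rosette piece, an oval 59 wide (x), 104 long (y), 32 mm high (z), lying flat and loose. Its body, to be gripped across its width at the middle, is only the lowest 14 mm; the carved bumps above are narrower. The point is its centre, half-way up (16 mm above its underside); y along its length, z up.
- bevel_board: The bevel's place: a plywood board 60 x 152 mm, 6 mm thick, with a slim round-ended bar 26 x 127 mm painted in blue on it. Fixed to the bench. Origin: middle of the board's underside, under the outline's middle; z up (top face at z = 0.006), y along the outline's length.
- plane_board: The plane's place: a plywood board 78 x 160 mm, 6 mm thick, with the sole's outline, a square-cornered bar 44 x 132 mm with a narrower tab at one end, 139 mm in all painted in blue on it. Fixed to the bench. Origin: middle of the board's underside, under the outline's middle; z up (top face at z = 0.006), y along the outline's length.
- handle_board: The bulb handle's place: a plywood board 88 x 88 mm, 6 mm thick, with a round spot 54 mm across painted in blue on it. Fixed to the bench. Origin: middle of the board's underside, under the outline's middle; z up (top face at z = 0.006), y along one side of the board.
- rosette_board: The rosette's place: a plywood board 84 x 132 mm, 6 mm thick, with an oval 60 x 106 mm painted in blue on it. Fixed to the bench. Origin: middle of the board's underside, under the outline's middle; z up (top face at z = 0.006), y along the outline's length.
- offcut_mid (a point): A small sawn block of walnut, 23 x 58 x 25 mm, lying loose among the tools; it is to stay where it is. The point is its centre, 12.5 mm above its underside, y along its length, z up.
- pot_mid (a point): A dark iron glue pot, 88 mm across and 76 mm high, standing loose on the bench beside the row of boards; it is to stay where it is. The point is on its axis, half-way up (38 mm above its foot), z up.
Mind the look-alikes: they are no part of the job. Several things look just like the part that bears handle_mid: the one meant starts nearest to the robot's base.

How it is judged (in metres and radians):
At the end, for the whole second after the job is handed in: Each of the four pieces rests still on its own board: centre within 12 mm of the outline's middle, seated on the surface (height within 5 mm), tilted less than 0.12 rad; bevel, plane and rosette lined up with their outlines within 0.2 rad, either way round (horizontal distance between bevel_mid and bevel_board below 0.012 m and z of bevel_mid in the frame of bevel_board between 0.011 and 0.021 m and angle between each of bevel_mid, plane_mid, handle_mid, rosette_mid's own z axis and vertical below 0.12 rad and angle between the y axis of bevel_mid and the y axis of bevel_board, either way round below 0.2 rad and linear speed of each of bevel, plane, handle, rosette below 0.02 m/s and horizontal distance between plane_mid and plane_board below 0.012 m and z of plane_mid in the frame of plane_board between 0.0365 and 0.0465 m and angle between the y axis of plane_mid and the y axis of plane_board, either way round below 0.2 rad and horizontal distance between handle_mid and handle_board below 0.012 m and z of handle_mid in the frame of handle_board between 0.0435 and 0.0535 m and horizontal distance between rosette_mid and rosette_board below 0.012 m and z of rosette_mid in the frame of rosette_board between 0.017 and 0.027 m and angle between the y axis of rosette_mid and the y axis of rosette_board, either way round below 0.2 rad); the robot touches nothing.
It fails at once if the walnut offcut is pushed more than 20 mm from where it was (distance of offcut_mid from where it was at the start of the episode above 0.02 m).
It fails at once if the glue pot is pushed more than 20 mm from where it was (distance of pot_mid from where it was at the start of the episode above 0.02 m).
It also fails if it takes over 96 s, if anything falls off the work surface, if the arm or the gripper's body presses on something with over 40 N, if the wrist force passes 120 N, or if a joint passes its speed limit or range.

ROBOT

A 7-joint arm with a two-finger parallel gripper is mounted at the origin on a cart in front of the work surface, level with it; the furniture and walls round the work are solid. World frame = base frame: x ahead of the robot, y to its left, z up, the work surface at z = 0. Lengths are in mm, angles in rad, forces in N, time in s.
With the tool pointing down it reaches from about 375 to 925 mm from the base axis. Payload 3.1 kg.
Tool frame: the origin (TCP) lies at the very end of the fingers, on their centre line; the grasp point (between the pads) lies 19 mm behind it (r.hold_point_z is the z of the grasp point in the tool frame, in mm); z points along the fingers, x is the direction in which the jaws open and shut, and the axes are right-handed (so a half turn about z gives the same grasp; the last joint's range is limited). The gripper opens to 85 mm and grips with 20 to 120 N. Pads are 22 mm wide; open, the fingers measure 114 mm over their backs; the gripper's body (76 mm by 85 mm) begins 54 mm behind the grasp point. The pads swing forward as they close: fully open they stand 13 mm farther back than shut.
Start: joints at [1.096, 0.383, 0.044, 1.598, -0.018, 1.161, -0.05], TCP at [239.185, -604.395, 231.269] pointing down, gripper open.
Joint ranges: [-2.61, 2.61], [-0.41, 2.15], [-1.48, 1.57], [0, 2.5], [-1.57, 4.71], [0.05, 1.97], [-2.85, 2.85]. Speed limits (rad/s): [2.79, 2.79, 3.14, 3.14, 3.14, 3.14, 3.14].

INTERFACE

Orientations are given as a rotation vector (axis times angle).
In Python, from plant import r, optics, spot_in gives the robot as it stands. The module is installed in compiled form; this text tells all that it offers.
- The arm moves only by the shell command python3 -m jog 'ROWS'. ROWS is JSON, one flat list of numbers, 7 for each row, row after row: the shift along the tool's x, y, z in m, then the turn, a rotation vector about the tool's x, y, z in rad, then the finger opening in m, from 0 to 0.0854. A call has 1 to 5 rows; each row is the pose to reach, as a shift and turn from the pose commanded when the call began, along the tool's axes at that moment; what a row does not reach only later rows make up. A row lasts 1/10 s, in which the tool goes at most 50 mm and 8.59 degrees, less where a joint would pass 70% of its speed; a pose out of reach is approached as far as the arm can. A call with a gripper value outside its range is refused whole. The fingers move at their own pace and stop on an object; the grip force is fixed at half the most. Time passes only in rows, so rows that repeat a pose let the fingers close. It gives the time, the measured TCP pose, the force and the opening at its end, in the units of the state.
- r.read_state(): the state, without advancing time (a new reading comes with each control period).
- optics.camera(name): name is "side" or "top" or "wrist"; returns (picture, depth): 480x640x3 uint8, red, green, blue; 480x640 float32, mm along the optical axis (not along the pixel's ray), 0 where there is no reading.
- optics.camera_model(name): a dict with "fx", "fy", "cx", "cy" (pixels), "rvec" (rotation vector, rad) and "tvec" (3), from world to camera coordinates, as OpenCV has them; the wrist camera has in their place "mount" (4x4, takes a point from camera to tool coordinates, whose origin is the TCP and whose axes are the tool frame's). Camera axes: x right, y down, z forward; pixel columns grow to the right and rows downward; lengths in mm; the calibration is good to about 2 mm. A picture is of the moment at which its call begins: read the wrist's pose just before it. camera_model takes no time and is no camera call.
- r.job_done(): hands the job in, once; it reports no verdict.
Trained networks look in the newest picture that a camera, given by its name, has taken for a name from the list of things; names that differ only in an ending like _2 or _b are one class to them, and where a whole thing is asked for, a point or a joint stands for the part that bears it (a point fixed in the world has none). Each returns a list of dicts, best first, with "conf" (0 to 1); they miss things now and then, are a little off and sometimes report something else, mostly with a low value. They report only what shows in the picture. A call takes as long as a camera call. They do not tell look-alikes from the thing itself.
- spot_in(camera, name): "bbox" ([left, top, right, bottom] in pixels, round what is visible of it).
The state is a dict: "t": time; "joints": joint angles; "qd": joint speeds; "joint_torque": joint torques, N m; "eef_pos": TCP position; "tcp_rot": TCP orientation; "contact_force": force on the tool from outside, world axes, zero at the start; "ft_torque": the same for the moment, N m; "width": finger opening in mm.
Only numpy, scipy, OpenCV 4.12 (cv2) and the standard library are available. Lean on these libraries where they do the work, as an engineer would, in place of code of your own. Each camera call takes 0.05 s, during which the arm holds its last target.

## Working session

There is one attempt and no reset: what is moved stays moved. The work goes in short steps, Python scripts to look and compute and a shell command to move; the robot and the scene stay as the last step left them, time stands still between calls to the robot, and variables do not carry over. Pictures are saved under pics/ and viewed, and the job is handed in when it is done.

```bash
mkdir -p pics; ls
python3 - <<'E'
from plant import r, optics, spot_in
import cv2
print(r.read_state())
for n in ["side","top","wrist"]:
    p,d=optics.camera(n); cv2.imwrite(f"pics/{n}0.png",p[:,:,::-1]); print(n,optics.camera_model(n))
    import numpy as np; np.save(f"pics/{n}0.npy",d)
E
```

```text
pics
{'t': 0.0, 'joints': array([ 1.09620812,  0.38383698,  0.04384914,  1.59960544, -0.01788632,
        1.1612155 , -0.049914  ]), 'qd': array([ 1.12045445e-03,  1.40046827e-03, -5.26068438e-04,  1.54735968e-03,
       -5.38967493e-05, -5.14576992e-04, -1.85761509e-03]), 'joint_torque': array([ 1.80750517e-04, -4.33453560e+01,  1.02445565e+00, -2.49511474e+01,
        1.05033306e-02,  1.13025459e-02, -1.68388301e-06]), 'eef_pos': array([ 238.78460532, -603.51537974,  229.87157061]), 'tcp_rot': array([-2.59708975,  1.76525807,  0.00360702]), 'contact_force': array([-0.72043172,  0.4052825 ,  0.88519115]), 'ft_torque': array([ 0.01519225, -0.00786175,  0.00235037]), 'width': 85.25015525696475}
side {'fx': 508.464622362005, 'fy': 508.464622362005, 'cx': 324.3606706729976, 'cy': 238.1894404292033, 'rvec': array([ 0.07040425, -2.61135411,  1.71435328]), 'tvec': array([571.19390605, 158.18052912, 951.41270463])}
top {'fx': 561.2735311992064, 'fy': 561.2735311992064, 'cx': 326.35520261744745, 'cy': 235.76829982534403, 'rvec': array([ 2.14369839, -2.1087852 ,  0.1698239 ]), 'tvec': array([-166.03388205,  591.37995354, 1173.35797075])}
wrist {'fx': 378.78638507070673, 'fy': 378.78638507070673, 'cx': 327.1752131646463, 'cy': 242.76208538654421, 'mount': array([[ 9.99999790e-01,  5.43478368e-05, -6.45021879e-04,
        -5.04945890e-02],
       [ 1.38128416e-04,  9.55601612e-01,  2.94661737e-01,
        -7.63675439e+01],
       [ 6.32398175e-04, -2.94661765e-01,  9.55601405e-01,
        -1.42703380e+02],
       [ 0.00000000e+00,  0.00000000e+00,  0.00000000e+00,
         1.00000000e+00]])}
```

View pics/top0.png

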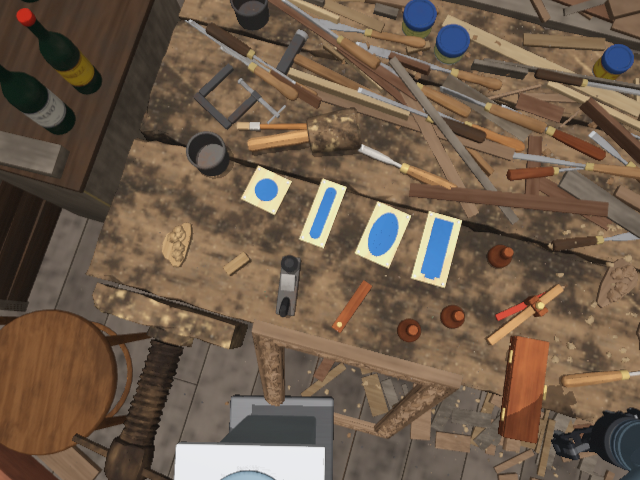

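View pics/side0.png

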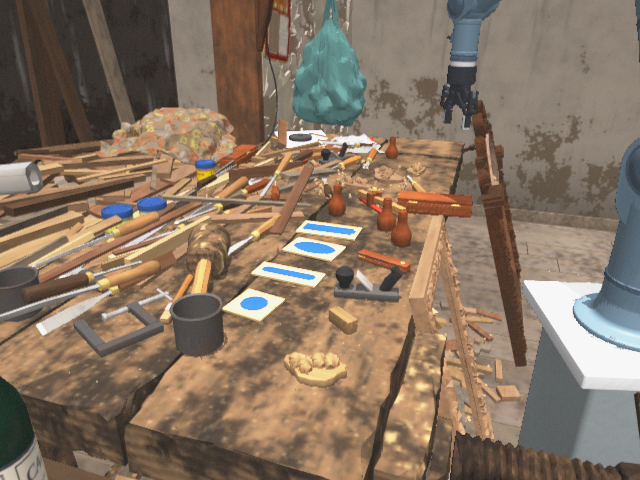

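View pics/wrist0.png

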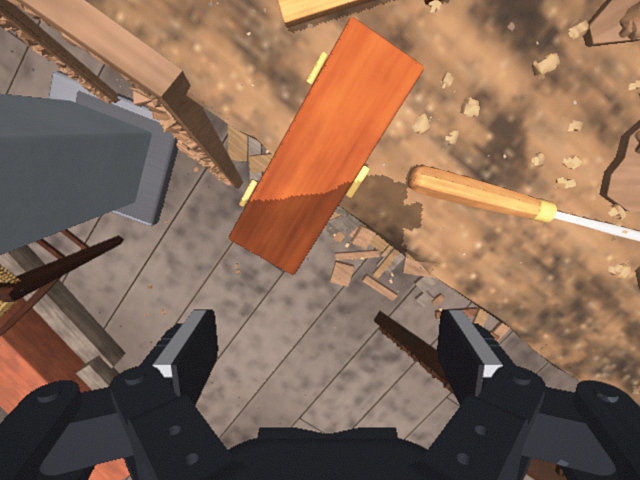

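The top view shows the boards at (266,190), (323,213), (383,235) and (437,249). The rosette is at (177,244), the offcut at (237,264), the plane at (288,284) and the bevel at (352,306). The pot is at (208,153). There are handle candidates at (409,330), (453,317) and (501,256), plus one far off in the side view at (391,147).

```bash
cat > h.py <<'E'
import numpy as np, cv2
from scipy.spatial.transform import Rotation as R
from plant import r, optics, spot_in
def cam(n):
    m=optics.camera_model(n)
    if 'mount' in m:
        s=r.read_state(); T=np.eye(4);T[:3,:3]=R.from_rotvec(s['tcp_rot']).as_matrix();T[:3,3]=s['eef_pos']
        C=T@m['mount']
    else:
        W=np.eye(4);W[:3,:3]=R.from_rotvec(m['rvec']).as_matrix();W[:3,3]=m['tvec'];C=np.linalg.inv(W)
    return m,C
def shot(n):
    m,C=cam(n); p,d=optics.camera(n); return m,C,p,d
def cloud(m,C,d):
    v,u=np.mgrid[0:480,0:640]
    X=np.stack([(u-m['cx'])/m['fx']*d,(v-m['cy'])/m['fy']*d,d],-1)
    P=X@C[:3,:3].T+C[:3,3]; P[d==0]=np.nan
    return P
def ray(m,C,uv,z):
    uv=np.atleast_2d(uv).astype(float)
    D=np.c_[(uv[:,0]-m['cx'])/m['fx'],(uv[:,1]-m['cy'])/m['fy'],np.ones(len(uv))]@C[:3,:3].T
    o=C[:3,3]; return o+D*((z-o[2])/D[:,2])[:,None]
def obb(pts):
    (c,(w,h),a)=cv2.minAreaRect(pts.astype(np.float32)); 
    if w>h: w,h=h,w; a+=90
    # long axis angle from world x
    a=(a+90)%180
    return np.round(c,1),round(w,1),round(h,1),round(a,1)
E
python3 - <<'E'
from h import *
m,C=cam('top')
p,d=optics.camera('top')
P=cloud(m,C,d); np.save('pics/P.npy',P)
hsv=cv2.cvtColor(p,cv2.COLOR_RGB2HSV)
for n in ['bevel_mid','plane_mid','handle_mid','rosette_mid','offcut_mid','pot_mid','bevel_board','plane_board','handle_board','rosette_board']:
    L=spot_in('top',n)
    for q in L[:4]:
        b=q['bbox']; u,v=(b[0]+b[2])/2,(b[1]+b[3])/2
        print(n,round(q['conf'],2),np.round(b),np.round(P[int(v),int(u)]))
blue=cv2.inRange(hsv,(100,120,120),(125,255,255))
nl,lab,st,ce=cv2.connectedComponentsWithStats(blue)
for i in range(1,nl):
    if st[i,4]>150 :
        v,u=np.where(lab==i); Q=ray(m,C,np.c_[u,v],6); print('blue',ce[i],st[i,4],Q.mean(0).round(1),obb(Q[:,:2]))
E
```

```text
bevel_mid 0.68 [332. 281. 374. 331.] [ 445. -217.   17.]
plane_mid 0.63 [279. 253. 301. 316.] [489. -79.  31.]
handle_mid 0.74 [487. 243. 512. 269.] [ 554. -528.   57.]
handle_mid 0.62 [441. 301. 465. 328.] [ 429. -422.   80.]
handle_mid 0.61 [183. 130. 230. 177.] [793. 128.   3.]
handle_mid 0.59 [400. 315. 420. 341.] [ 398. -332.   82.]
rosette_mid 0.73 [355. 200. 411. 266.] [ 613. -284.    3.]
rosette_mid 0.67 [161. 227. 191. 267.] [569. 176.  32.]
offcut_mid 0.73 [227. 252. 253. 278.] [530.  34.  24.]
pot_mid 0.6 [185. 129. 230. 176.] [796. 126.   4.]
bevel_board 0.97 [300. 179. 347. 247.] [ 654. -147.    5.]
plane_board 0.69 [412. 214. 459. 284.] [ 578. -401.    4.]
handle_board 0.72 [239. 169. 291. 216.] [702. -13.   4.]
handle_board 0.62 [354. 202. 410. 265.] [ 611. -282.    1.]
rosette_board 0.9 [354. 203. 409. 266.] [ 608. -279.    6.]
rosette_board 0.25 [413. 212. 460. 286.] [ 578. -403.    2.]
blue [419.72459499  13.13549337] 679 [1152.1 -372.3    6. ] (array([1151.3, -372.9]), 71.2, 77.4, 90.6)
blue [453.11971831  39.0915493 ] 710 [1085.1 -451.5    6. ] (array([1085.5, -451.2]), 72.6, 76.6, 90.6)
blue [618.44320298  57.18249534] 537 [1043.1 -842.4    6. ] (array([1043.6, -843.8]), 65.1, 66.5, 40.6)
blue [265.71808511 189.64095745] 376 [706.9 -14.7   6. ] (array([706.8, -14.8]), 48.3, 49.2, 137.1)
blue [322.32245681 212.64683301] 521 [ 655.  -145.6    6. ] (array([ 655.3, -145.9]), 23.5, 122.6, 160.5)
blue [382.58230683 234.06270997] 893 [ 607.6 -282.6    6. ] (array([ 607.5, -282.3]), 56.3, 102.9, 154.2)
blue [436.29981378 248.31843575] 1074 [ 577.  -403.1    6. ] (array([ 576.1, -403. ]), 41.4, 135.8, 164.7)
```

Run:
```python
import cv2
p=cv2.imread('pics/top0.png')[120:360,150:530]
cv2.imwrite('pics/crop1.png',cv2.resize(p,None,fx=2.1,fy=2.1,interpolation=cv2.INTER_CUBIC))
```

```text
(no output)
```

View pics/crop1.png

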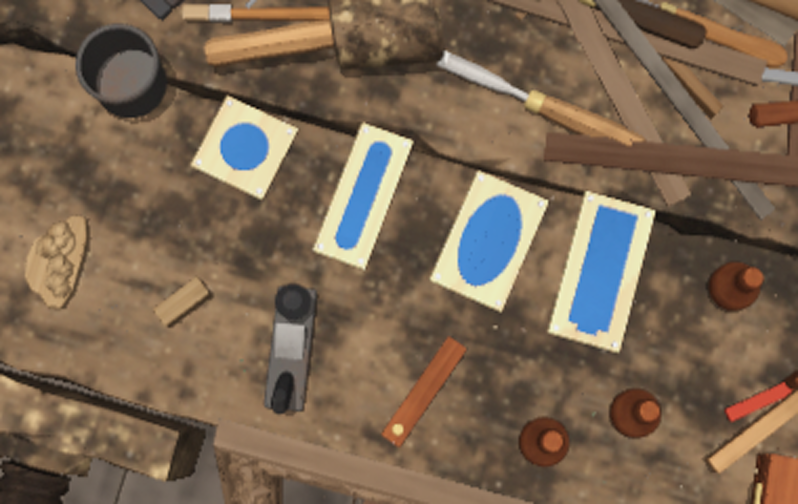

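Run:
```python
from h import *
P=np.load('pics/P.npy'); p=cv2.imread('pics/top0.png')
def seg(name,box,zlo,zhi=200):
    x0,y0,x1,y1=box; S=P[y0:y1,x0:x1]; M=((S[...,2]>zlo)&(S[...,2]<zhi)).astype(np.uint8)
    nl,lab,st,ce=cv2.connectedComponentsWithStats(M); i=1+np.argmax(st[1:,4])
    Q=S[lab==i]; print(name,len(Q),Q.mean(0).round(1),'zmax',np.nanpercentile(Q[:,2],[5,50,95]).round(1),obb(Q[:,:2]))
seg('bevel',(330,278,378,334),10)
seg('plane',(274,250,305,320),8)
seg('plane body',(274,250,305,320),30)
seg('rosette',(158,215,198,270),7)
seg('offcut',(222,248,258,280),10)
seg('pot',(180,125,235,180),60)
for n,b in dict(h1=(395,312,425,345),h2=(437,298,470,332),h3=(482,240,517,273)).items():
    seg(n,b,76); seg(n+'all',b,10)
# table zero / edge obstacles
for u,v in [(320,240),(250,230),(380,300),(440,290),(340,350),(300,340),(420,365),(200,320),(240,340),(440,375),(520,360)]: print((u,v),P[v,u].round(0))
```

```text
bevel 622 [ 445.  -213.8   17.3] zmax [13.4 17.4 21.3] (array([ 445.4, -214.1]), 24.0, 125.1, 146.0)
plane 1129 [486.4 -74.1  31.6] zmax [11.5 25.2 60.4] (array([485.9, -72.2]), 42.2, 134.7, 174.6)
plane body 232 [532.6 -77.1  53.3] zmax [46.8 53.4 59.5] (array([533.1, -76.4]), 35.0, 35.5, 3.7)
rosette 902 [576.2 177.9  18.6] zmax [ 9.3 16.5 30.2] (array([579.5, 183.1]), 58.7, 103.5, 165.9)
offcut 292 [534.3  42.3  23.4] zmax [16.9 23.7 27.8] (array([534.7,  43.2]), 24.2, 58.4, 127.2)
pot 369 [781.9 115.9  71.1] zmax [61.6 71.9 77.1] (array([778.6, 112.9]), 86.0, 86.1, 173.1)
h1 106 [ 395.2 -337.3   82.5] zmax [77.8 82.4 87.2] (array([ 395.1, -337.5]), 21.2, 22.8, 37.9)
h1all 450 [ 395.1 -334.1   48.6] zmax [25.  41.3 84.9] (array([ 395.9, -337.2]), 48.5, 49.1, 0.7)
h2 100 [ 426.3 -431.6   83. ] zmax [78.1 82.8 87.7] (array([ 426.7, -431.8]), 20.9, 21.1, 88.2)
h2all 455 [ 425.3 -427.    48.7] zmax [24.4 41.3 85.2] (array([ 426.3, -431.9]), 47.4, 49.2, 89.8)
h3 100 [ 559.8 -538.1   82.7] zmax [77.1 83.4 86.7] (array([ 559.2, -539. ]), 21.1, 22.1, 57.4)
h3all 466 [ 556.7 -532.2   48.2] zmax [19.3 42.  85. ] (array([ 559.5, -536.1]), 44.3, 49.7, 18.6)
(320, 240) [ 592. -141.    3.]
(250, 230) [614.  19.  -3.]
(380, 300) [ 460. -277.   -0.]
(440, 290) [ 484. -411.    1.]
(340, 350) [ 350. -189.   37.]
(300, 340) [ 370. -104.   35.]
(420, 365) [ 322. -360.   33.]
(200, 320) [409. 123.  -6.]
(240, 340) [ 365.   52. -135.]
(440, 375) [ 302. -401.   36.]
(520, 360) [ 336. -568.   44.]
```

```bash
cat >> h.py <<'E'
def go(x,y,z,a):
    s=r.read_state(); R0=R.from_rotvec(s['tcp_rot']); p=s['eef_pos']; best=None
    for k in (0,180):
        t=np.radians(a+k); X=np.array([np.cos(t),np.sin(t),0]); Z=np.array([0,0,-1.]); Y=np.cross(Z,X)
        rv=(R0.inv()*R.from_matrix(np.c_[X,Y,Z])).as_rotvec()
        if best is None or np.linalg.norm(rv)<np.linalg.norm(best): best=rv
    d=R0.inv().apply(np.array([x,y,z])-p)/1000
    X0=R0.apply([1,0,0]); n=max(np.linalg.norm(d)/.05,np.degrees(np.linalg.norm(best))/8.59)
    print('t',round(s['t'],2),'at',p.round(1),'jaw',round(np.degrees(np.arctan2(X0[1],X0[0])),1),'w',round(s['width'],1),'j7',s['joints'][6].round(2),'| ROW',d.round(4).tolist(),best.round(3).tolist(),'rows',round(n,1))
E
python3 - <<'E'
from h import *
go(395.2,-337.3,130,70)
E
```

```text
t 0.7 at [ 239.2 -604.4  231.3] jaw -68.4 w 85.2 j7 -0.05 | ROW [-0.191, -0.2433, 0.1013] [-0.0, -0.0, 0.726] rows 6.5
```

```bash
python3 -c "
import cv2
p=cv2.imread('pics/top0.png')[280:360,360:500]
cv2.imwrite('pics/crop2.png',cv2.resize(p,None,fx=5,fy=5,interpolation=cv2.INTER_CUBIC))"
```

```text
(no output)
```

View pics/crop2.png

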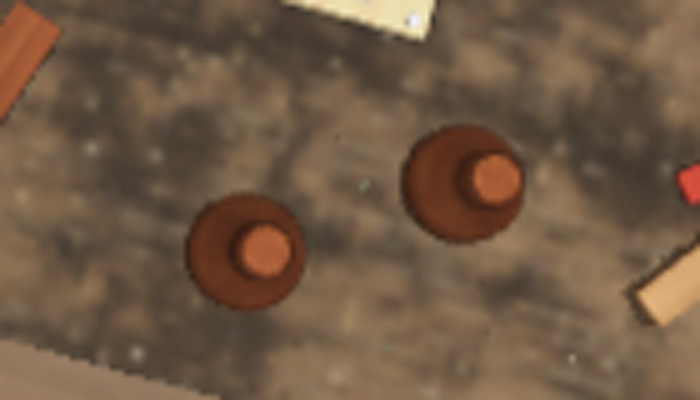

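Handle candidates in the top view are (409,330) at 519 mm from the base, (453,317) at 607 mm, (501,256) at 776 mm, and one farther off. The nearest is (409,330), and the crop shows it upright at left with its neck free. That's the one I'll take.

```bash
python3 -m jog '[-0.191,-0.2433,0.05,0,0,0.726,0.085, -0.191,-0.2433,0.05,0,0,0.726,0.085, -0.191,-0.2433,0.08,0,0,0.726,0.085, -0.191,-0.2433,0.1,0,0,0.726,0.085, -0.191,-0.2433,0.1,0,0,0.726,0.085]'; python3 -c "
from h import *
go(395.2,-337.3,130,70)"
```

```text
t: 1.2
eef_pos: [358.6, -400.7, 163.2]
tcp_rot: [-1.795, 2.578, -0.003]
contact_force: [2.0, -0.6, 0.8]
width: 85.2
t 1.2 at [ 358.6 -400.7  163.2] jaw -110.3 w 85.2 j7 -1.15 | ROW [-0.0722, -0.0122, 0.0332] [-0.002, -0.001, -0.005] rows 1.6
```

```bash
python3 -m jog '[-0.0722,-0.0122,0.0332,0,0,0,0.085, -0.0722,-0.0122,0.0332,0,0,0,0.085, -0.0722,-0.0122,0.0332,0,0,0,0.085]'
python3 - <<'E'
from h import *
m,C,p,d=shot('wrist'); P=cloud(m,C,d)
go(395.2,-337.3,50,70)
cv2.imwrite('pics/w1.png',p[:,:,::-1])
M=(P[...,2]>74)&(P[...,2]<92)&(np.hypot(P[...,0]-395,P[...,1]+337)<40)
Q=P[M]; print(len(Q),Q.mean(0) if len(Q) else 0, obb(Q[:,:2]) if len(Q) else 0)
E
```

```text
t: 1.5
eef_pos: [395.7, -331.4, 127.8]
tcp_rot: [-1.815, 2.563, 0.009]
contact_force: [-0.0, -0.0, -0.0]
width: 85.1
t 1.55 at [ 394.7 -335.   128.9] jaw -109.6 w 84.9 j7 -1.29 | ROW [0.0021, -0.0014, 0.0789] [0.002, 0.001, 0.007] rows 1.6
1524 [ 401.7633496  -337.93439511   83.47809075] (array([ 400.7, -337.2]), 21.5, 23.6, 89.5)
```

View pics/w1.png

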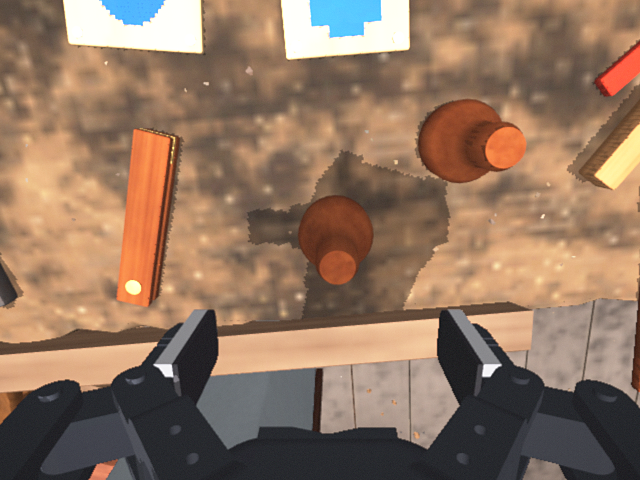

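The view shows the target neck at (337,265), the second handle clear of the fingers, and the beam at the bottom. I'll repeat the reading now that the arm has settled.

Run:
```python
from h import *
for k in range(2):
    m,C,p,d=shot('wrist'); P=cloud(m,C,d)
    M=(P[...,2]>74)&(P[...,2]<92)&(np.hypot(P[...,0]-395,P[...,1]+337)<40)
    Q=P[M]; print(len(Q),Q.mean(0), obb(Q[:,:2]))
# floor check of blues
hsv=cv2.cvtColor(p,cv2.COLOR_RGB2HSV)
go(398,-337.3,51,70)
```

```text
1510 [ 401.676763   -338.04455092   83.52771308] (array([ 400.5, -337.5]), 21.6, 23.4, 69.7)
1499 [ 401.58466619 -338.12443742   83.49733972] (array([ 400.5, -337.8]), 21.4, 23.8, 63.8)
t 1.65 at [ 393.6 -339.3  130.3] jaw -110.0 w 85.2 j7 -1.29 | ROW [-0.0035, -0.0034, 0.0793] [-0.001, -0.001, 0.0] rows 1.6
```

```bash
python3 -m jog '[-0.0035,-0.0034,0.04,0,0,0,0.085, -0.0035,-0.0034,0.0793,0,0,0,0.085, -0.0035,-0.0034,0.0793,0,0,0,0.085, -0.0035,-0.0034,0.0793,0,0,0,0.02,-0.0035,-0.0034,0.0793,0,0,0,0.015]';python3 -m jog '[0,0,0,0,0,0,0.015,0,0,0,0,0,0,0.015,0,0,0,0,0,0,0.015]'; python3 -c "
from h import *
go(398,-337.3,140,70)"
```

```text
t: 2.15
eef_pos: [399.1, -338.3, 52.8]
tcp_rot: [-1.8, 2.574, -0.007]
contact_force: [-0.1, 0.3, 0.5]
width: 58.8
t: 2.45
eef_pos: [399.4, -337.3, 52.6]
tcp_rot: [-1.802, 2.572, -0.006]
contact_force: [-1.4, 0.4, 6.9]
width: 22.5
t 2.45 at [ 399.4 -337.3   52.6] jaw -110.0 w 22.5 j7 -1.31 | ROW [0.0006, 0.001, -0.0874] [-0.004, -0.001, 0.001] rows 1.7
```

```bash
python3 -m jog '[0,0,0,0,0,0,0.015,0,0,0,0,0,0,0.015]';python3 -m jog '[0,0,-0.03,0,0,0,0.015,0,0,-0.09,0,0,0,0.015,0,0,-0.09,0,0,0,0.015,0,0,-0.09,0,0,0,0.015]'
python3 - <<'E'
from h import *
for n in ('top','wrist'):
    m,C,p,d=shot(n); cv2.imwrite(f'pics/{n}2.png',p[:,:,::-1])
go(398,-337.3,140,70)
E
```

```text
t: 2.65
eef_pos: [399.4, -337.3, 52.5]
tcp_rot: [-1.802, 2.572, -0.005]
contact_force: [-0.4, 1.2, 6.5]
width: 22.7
t: 3.05
eef_pos: [400.1, -337.3, 143.5]
tcp_rot: [-1.802, 2.571, -0.01]
contact_force: [-0.2, 0.0, -1.3]
width: 22.7
t 3.15 at [ 397.4 -335.4  139.8] jaw -109.9 w 22.6 j7 -1.3 | ROW [0.0016, -0.0012, -0.0002] [0.001, 0.0, 0.001] rows 0.0
```

View pics/wrist2.png

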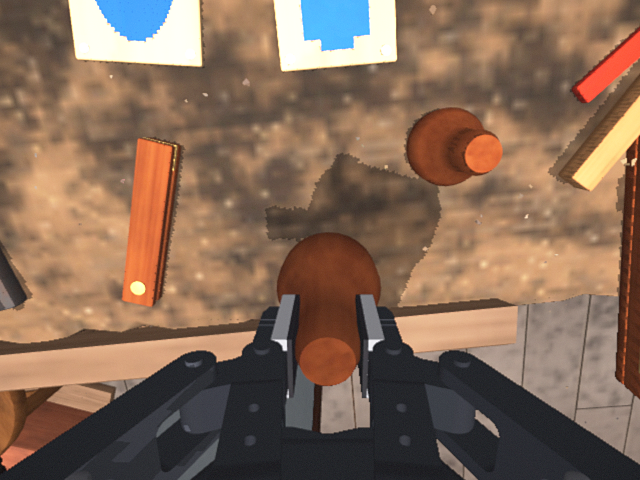

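View pics/top2.png

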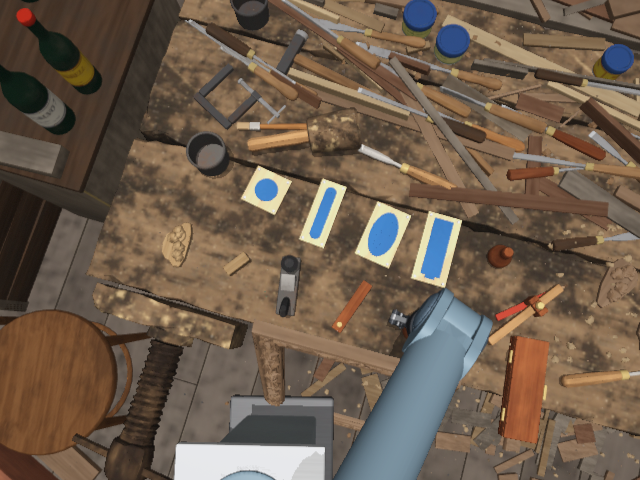

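Run:
```python
from h import *
m,C,p,d=shot('wrist'); P=cloud(m,C,d); s=r.read_state()
sub=np.zeros((480,640),bool); sub[335:385,298:362]=1
hsv=cv2.cvtColor(p,cv2.COLOR_RGB2HSV)
M=sub&(hsv[...,1]>130)&(hsv[...,0]<15)
z=np.nanpercentile(P[M][:,2],[5,50,95]); print('z',z,'tcp',s['eef_pos'])
M2=M&(P[...,2]>z[1]-6); Q=P[M2]
T=R.from_rotvec(s['tcp_rot']).inv().apply(Q-s['eef_pos']); print(T.mean(0),obb(T[:,:2]),len(T))
# boards by wrist
go(706.8,-14.8,140,70)
```

```text
z [168.60676777 172.18937392 173.14752579] tcp [ 396.76635223 -334.91458224  138.8925718 ]
[ -0.41337568  -2.19714796 -33.00278083] (array([-0.1, -1. ]), 19.9, 21.3, 178.5) 2670
t 3.2 at [ 396.8 -334.9  138.9] jaw -109.9 w 22.8 j7 -1.3 | ROW [-0.4067, -0.1822, -0.0013] [0.003, 0.001, 0.001] rows 8.9
```

```bash
python3 -m jog '[-0.4067,-0.1822,-0.0013,0,0,0,0.015,-0.4067,-0.1822,-0.0013,0,0,0,0.015,-0.4067,-0.1822,-0.0013,0,0,0,0.015,-0.4067,-0.1822,-0.0013,0,0,0,0.015,-0.4067,-0.1822,-0.0013,0,0,0,0.015]'; python3 -c "
from h import *
go(706.8,-14.8,130,70)"
```

```text
t: 3.7
eef_pos: [571.3, -154.5, 138.6]
tcp_rot: [1.801, -2.57, -0.006]
contact_force: [0.6, -1.0, -0.3]
width: 22.6
t 3.7 at [ 571.3 -154.5  138.6] jaw -110.0 w 22.6 j7 -1.77 | ROW [-0.1776, -0.0797, 0.0081] [0.005, -0.001, 0.001] rows 3.9
```

```bash
python3 -m jog '[-0.16,-0.072,0.008,0,0,0,0.015,-0.16,-0.072,0.008,0,0,0,0.015,-0.16,-0.072,0.008,0,0,0,0.015,-0.16,-0.072,0.008,0,0,0,0.015,-0.16,-0.072,0.008,0,0,0,0.015]'
python3 - <<'E'
from h import *
for n in ('top','wrist'):
    m,C,p,d=shot(n); cv2.imwrite(f'pics/{n}3.png',p[:,:,::-1])
    hsv=cv2.cvtColor(p,cv2.COLOR_RGB2HSV)
    blue=cv2.inRange(hsv,(100,120,100),(125,255,255)); nl,lab,st,ce=cv2.connectedComponentsWithStats(blue)
    for i in range(1,nl):
        if st[i,4]>150:
            v,u=np.where(lab==i); Q=ray(m,C,np.c_[u,v],6); print(n,ce[i].round(),st[i,4],Q.mean(0).round(1),obb(Q[:,:2]))
go(706.8,-14.8,130,70)
E
```

```text
t: 4.2
eef_pos: [694.8, -22.5, 129.7]
tcp_rot: [-1.814, 2.564, 0.01]
contact_force: [-0.9, 0.7, -1.0]
width: 22.8
top [420.  13.] 735 [1152.3 -372.3    6. ] (array([1151.3, -372.9]), 71.2, 77.5, 90.6)
top [453.  39.] 755 [1085.1 -451.1    6. ] (array([1085.5, -451.1]), 72.6, 76.6, 90.6)
top [619.  57.] 610 [1043.1 -843.4    6. ] (array([1043.5, -843.7]), 66.0, 67.3, 176.2)
top [322. 213.] 522 [ 654.9 -145.6    6. ] (array([ 655.3, -145.9]), 23.5, 122.6, 160.5)
top [383. 234.] 893 [ 607.6 -282.6    6. ] (array([ 607.5, -282.3]), 56.3, 102.9, 154.2)
top [436. 248.] 1074 [ 577.  -403.1    6. ] (array([ 576.1, -403. ]), 41.4, 135.8, 164.7)
wrist [500. 215.] 5733 [ 663.9 -146.7    6. ] (array([ 660.1, -145.3]), 25.5, 125.5, 160.5)
wrist [302. 211.] 3667 [715.3 -13.9   6. ] (array([715.4, -13.7]), 46.0, 52.8, 91.1)
t 4.3 at [692.6 -29.7 130.1] jaw -109.8 w 23.0 j7 -2.0 | ROW [-0.0188, -0.0083, 0.0] [0.005, -0.002, 0.003] rows 0.4
```

View pics/wrist3.png

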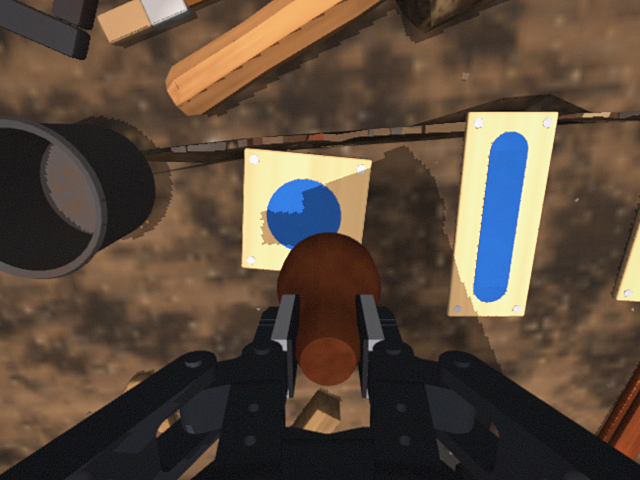

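View pics/top3.png

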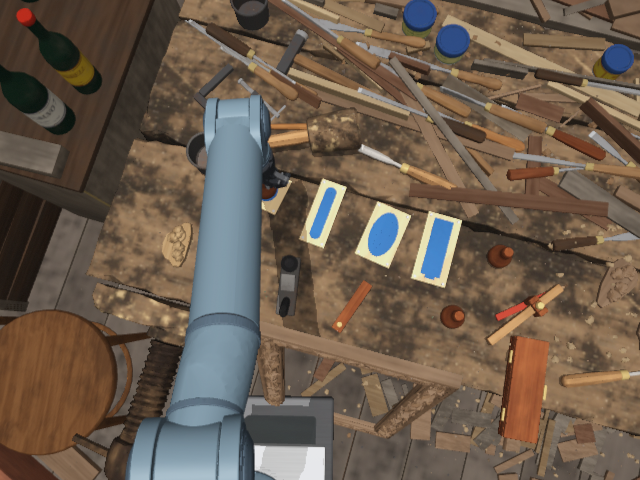

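The handle is held upright. Against the spot at (302,211), the wrist view reads about 5 mm more in x than the top view, both here and at the grasp. So the TCP goal is (711,-14.5).

```bash
python3 -c "
from h import *
go(711,-14.5,80,70)"
```

```text
t 4.3 at [692.6 -29.7 130.1] jaw -109.8 w 23.0 j7 -2.0 | ROW [-0.0206, -0.0124, 0.05] [0.005, -0.002, 0.003] rows 1.1
```

```bash
python3 -m jog '[-0.0206,-0.0124,0.03,0,0,0,0.015,-0.0206,-0.0124,0.05,0.005,-0.002,0.003,0.015,-0.0206,-0.0124,0.05,0.005,-0.002,0.003,0.015,-0.0206,-0.0124,0.05,0.005,-0.002,0.003,0.015]'; python3 -c "
from h import *
optics.camera('side')
go(711,-14.5,59,70)"
```

```text
t: 4.7
eef_pos: [711.1, -18.3, 82.0]
tcp_rot: [-1.795, 2.577, -0.004]
contact_force: [0.3, -0.9, 0.0]
width: 22.9
t 4.75 at [712.5 -18.1  83.5] jaw -110.3 w 22.5 j7 -2.04 | ROW [-0.0028, 0.0028, 0.0245] [-0.005, 0.0, -0.005] rows 0.5
```

```bash
python3 -m jog '[-0.0028,0.002,0.012,0,0,0,0.015,-0.0028,0.002,0.02,0,0,0,0.015,-0.0028,0.002,0.022,0,0,0,0.015,-0.0028,0.002,0.022,0,0,0,0.015]'; python3 -c "
from h import *
optics.camera('side');optics.camera('side')
go(711,-14.5,58,70); print(r.read_state()['contact_force'])"
```

```text
t: 5.15
eef_pos: [711.5, -12.1, 60.5]
tcp_rot: [-1.797, 2.573, -0.003]
contact_force: [-0.1, -0.6, -0.1]
width: 22.8
t 5.25 at [712.3 -12.1  61.4] jaw -110.1 w 23.0 j7 -2.04 | ROW [0.0027, 0.0004, 0.0034] [-0.005, 0.002, -0.002] rows 0.1
[ 0.13029216 -0.30499533 -1.03438047]
```

```bash
python3 -m jog '[0.0015,0,0.002,0,0,0,0.015,0.0015,0,0.0035,0,0,0,0.015,0.0015,0,0.0035,0,0,0,0.015]'; python3 -c "
from h import *
m,C,p,d=shot('wrist');cv2.imwrite('pics/w4.png',p[:,:,::-1])
go(711,-14.5,58,70); print(r.read_state()['contact_force'])"
```

```text
t: 5.55
eef_pos: [712.3, -14.0, 58.7]
tcp_rot: [-1.796, 2.571, -0.006]
contact_force: [-1.1, 0.3, 2.5]
width: 22.6
t 5.6 at [712.3 -14.   58.7] jaw -110.1 w 22.6 j7 -2.04 | ROW [0.0009, 0.001, 0.0007] [-0.006, 0.002, -0.003] rows 0.0
[-2.08765983 -0.35324162  3.40891526]
```

View pics/w4.png

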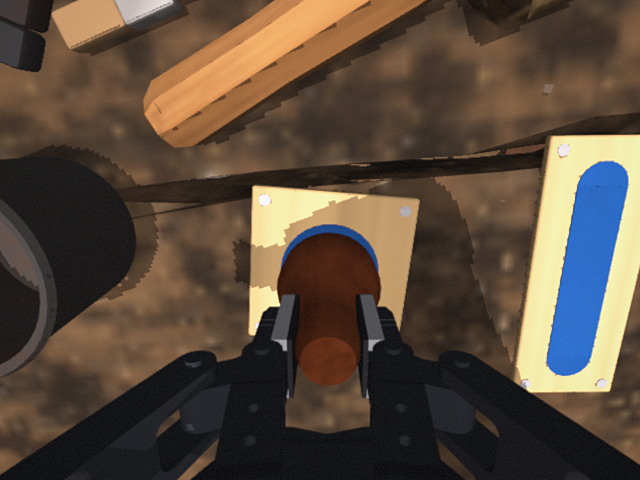

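It has touched down (+3 N) and the bulb sits centred in the blue spot at (330,265). I'll release and retreat upwards.

```bash
python3 -m jog '[0,0,0,0,0,0,0.085,0,0,0,0,0,0,0.085,0,0,0,0,0,0,0.085,0,0,-0.03,0,0,0,0.085,0,0,-0.08,0,0,0,0.085]'; python3 -m jog '[0,0,-0.04,0,0,0,0.085,0,0,-0.04,0,0,0,0.085]'
python3 - <<'E'
from h import *
m,C,p,d=shot('wrist');cv2.imwrite('pics/w5.png',p[:,:,::-1]); P=cloud(m,C,d)
M=(P[...,2]>80)&(P[...,2]<100)&(np.hypot(P[...,0]-711,P[...,1]+14)<40); Q=P[M]
if len(Q): print(len(Q),Q.mean(0),obb(Q[:,:2]))
go(486-4,-72.2,150,84.6)
E
```

```text
t: 6.1
eef_pos: [706.9, -13.6, 132.7]
tcp_rot: [1.797, -2.571, -0.006]
contact_force: [1.0, 0.0, 0.1]
width: 85.3
t: 6.3
eef_pos: [716.6, -13.1, 186.9]
tcp_rot: [-1.789, 2.561, -0.018]
contact_force: [-0.1, -0.5, 0.3]
width: 85.1
954 [714.55270533 -14.90188258  89.64741128] (array([713.5, -14.3]), 22.2, 23.6, 77.5)
t 6.35 at [714.4 -13.2 183.1] jaw -110.1 w 84.7 j7 -2.03 | ROW [0.1355, 0.1983, 0.0296] [-0.015, 0.004, -0.257] rows 4.8
```

View pics/w5.png

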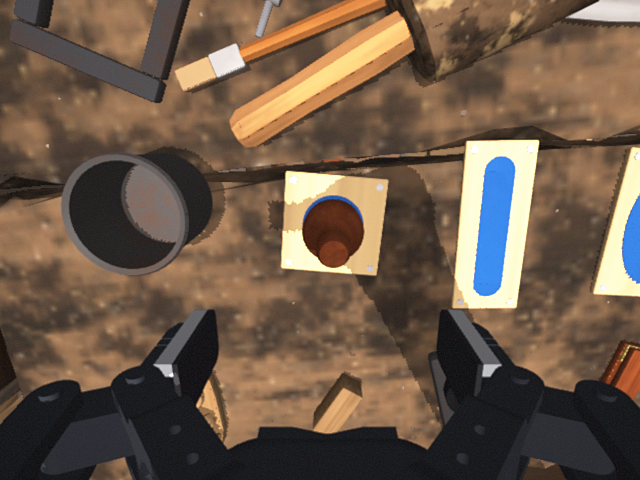

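The handle is standing upright on its spot at (333,235). The plane is next.

```bash
python3 -c "
from h import *
go(498,-73,150,84.6)"
```

```text
t 6.35 at [714.4 -13.2 183.1] jaw -110.1 w 84.7 j7 -2.03 | ROW [0.1307, 0.183, 0.0298] [-0.015, 0.004, -0.257] rows 4.5
```

```bash
python3 -m jog '[0.1307,0.183,0.03,0,0,-0.257,0.085,0.1307,0.183,0.03,0,0,-0.257,0.085,0.1307,0.183,0.03,-0.01,0.004,-0.257,0.085,0.1307,0.183,0.03,-0.01,0.004,-0.257,0.085,0.1307,0.183,0.03,-0.01,0.004,-0.257,0.085]';python3 -m jog '[0,0,0,0,0,0,0.085,0,0,0,0,0,0,0.085]'
python3 - <<'E'
from h import *
m,C,p,d=shot('wrist');cv2.imwrite('pics/w6.png',p[:,:,::-1]); P=cloud(m,C,d)
M=((P[...,2]>8)&(abs(P[...,0]-490)<110)&(abs(P[...,1]+72)<60)&(P[...,2]<80)).astype(np.uint8)
nl,lab,st,ce=cv2.connectedComponentsWithStats(M); i=1+np.argmax(st[1:,4]); Q=P[lab==i]; print(obb(Q[:,:2]),ce[i],len(Q),np.nanmax(Q[:,2]))
go(498,-73,150,84.6)
E
```

```text
t: 6.85
eef_pos: [487.7, -74.7, 143.5]
tcp_rot: [2.104, -2.317, -0.012]
contact_force: [0.2, -0.4, -0.7]
width: 84.8
t: 7.05
eef_pos: [493.2, -73.4, 145.6]
tcp_rot: [2.109, -2.32, -0.006]
contact_force: [1.0, 0.2, 1.0]
width: 85.1
(array([469.3, -72. ]), 120.0, 178.6, 180.0) [325.12780679 276.36436031] 15320 71.42196749999044
t 7.1 at [494.7 -72.9 146.2] jaw -95.4 w 85.2 j7 -1.65 | ROW [-0.0002, -0.0033, -0.0038] [0.005, -0.002, 0.0] rows 0.1
```

View pics/w6.png

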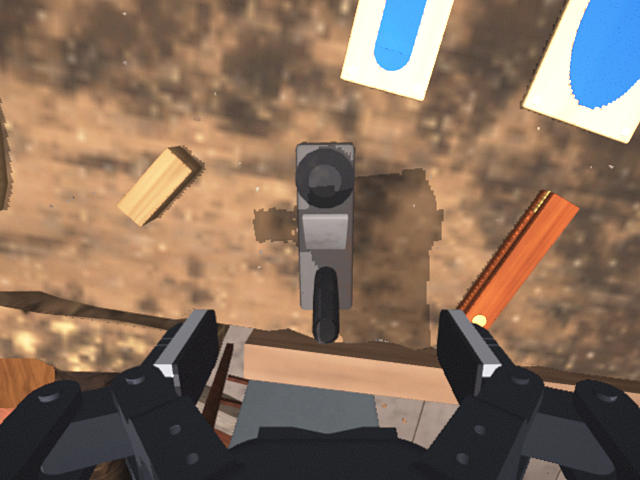

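Run:
```python
from h import *
m,C,p,d=shot('wrist'); P=cloud(m,C,d)[125:325,280:375]
M=((P[...,2]>10)&(P[...,2]<26)).astype(np.uint8)
nl,lab,st,ce=cv2.connectedComponentsWithStats(M); 
Q=np.concatenate([P[lab==i] for i in range(1,nl) if st[i,4]>50]); print(obb(Q[:,:2]))
K=P[(P[...,2]>45)]; 
for a,b in ((45,53),(53,62),(62,75)):
    q=P[(P[...,2]>a)&(P[...,2]<b)]; print(a,b,obb(q[:,:2]))
B=P[75:120,20:75]; print(np.nanmedian(B.reshape(-1,3),0))
go(498,-73,22,84.6)
```

```text
(array([493.1, -71.6]), 42.1, 129.0, 174.8)
45 53 (array([496.5, -71. ]), 36.7, 119.0, 173.4)
53 62 (array([497. , -69.8]), 30.9, 114.0, 172.0)
62 75 (array([445.8, -67.2]), 3.2, 10.0, 89.7)
[507.82229835 -73.53841254  34.28288144]
t 7.15 at [495.5 -72.7 146.5] jaw -95.3 w 85.0 j7 -1.65 | ROW [-0.0001, -0.003, 0.1245] [0.004, -0.001, 0.001] rows 2.5
```

The plane is centred below at x 300–353 px, with jaws clear of the offcut at (160,187) and the bevel. The wrist reading agrees with the goal, so I'm going down.

```bash
python3 -m jog '[0,-0.002,0.05,0.004,0,0,0.085,0,-0.002,0.1,0.004,0,0,0.085,0,-0.002,0.1255,0.004,0,0,0.085,0,-0.002,0.1255,0.004,0,0,0.085,0,-0.002,0.1255,0.004,0,0,0.085]';python3 -m jog '[0,0,0,0,0,0,0.02,0,0,0,0,0,0,0.02,0,0,0,0,0,0,0.02,0,0,0,0,0,0,0.02,0,0,0,0,0,0,0.02]'; python3 -c "
from h import *
go(498,-73,120,84.6)"
```

```text
t: 7.65
eef_pos: [497.1, -73.0, 21.1]
tcp_rot: [2.115, -2.321, 0.001]
contact_force: [-0.3, 0.0, 0.4]
width: 85.1
t: 8.15
eef_pos: [497.0, -73.2, 22.6]
tcp_rot: [2.114, -2.323, 0.003]
contact_force: [-1.7, 1.6, 5.8]
width: 28.3
t 8.15 at [497.  -73.2  22.6] jaw -95.4 w 28.3 j7 -1.72 | ROW [-0.0001, -0.0011, -0.0974] [-0.001, -0.001, 0.0] rows 1.9
```

```bash
python3 -m jog '[0,0,-0.04,0,0,0,0.02,0,0,-0.09,0,0,0,0.02,0,0,-0.11,0,0,0,0.02,0,0,-0.11,0,0,0,0.02]';python3 -c "
from h import *
go(587.4,-404.9,132,74.7)"
```

```text
t: 8.55
eef_pos: [498.1, -73.8, 133.9]
tcp_rot: [-2.113, 2.322, -0.009]
contact_force: [0.8, -0.4, -6.8]
width: 28.1
t 8.55 at [498.1 -73.8 133.9] jaw -95.4 w 28.1 j7 -1.66 | ROW [0.3212, -0.1202, 0.0034] [-0.006, -0.002, 0.173] rows 6.9
```

```bash
python3 -m jog '[0.3212,-0.1202,0.0034,0,0,0.173,0.02,0.3212,-0.1202,0.0034,0,0,0.173,0.02,0.3212,-0.1202,0.0034,0,0,0.173,0.02,0.3212,-0.1202,0.0034,0,0,0.173,0.02,0.3212,-0.1202,0.0034,0,0,0.173,0.02]';python3 -c "
from h import *
optics.camera('top'); go(587.4,-404.9,132,74.7)"
```

```text
t: 9.05
eef_pos: [558.1, -315.3, 124.3]
tcp_rot: [1.902, -2.493, -0.01]
contact_force: [1.0, 0.5, -7.3]
width: 28.2
t 9.1 at [ 559.  -329.5  124.9] jaw -105.9 w 28.0 j7 -1.42 | ROW [0.0648, -0.048, -0.0062] [-0.001, -0.013, -0.01] rows 1.6
```

```bash
python3 -m jog '[0.05,-0.045,-0.002,0,0,-0.008,0.02,0.05,-0.045,-0.002,0,0,-0.008,0.02,0.05,-0.045,-0.002,0,0,-0.008,0.02,0.05,-0.045,-0.002,0,0,-0.008,0.02]';python3 - <<'E'
from h import *
m,C,p,d=shot('wrist');m,C,p,d=shot('wrist');cv2.imwrite('pics/w7.png',p[:,:,::-1])
go(587.4,-404.9,132,74.7)
hsv=cv2.cvtColor(p,cv2.COLOR_RGB2HSV)
blue=cv2.inRange(hsv,(100,120,100),(125,255,255)); nl,lab,st,ce=cv2.connectedComponentsWithStats(blue)
for i in range(1,nl):
    if st[i,4]>150:
        v,u=np.where(lab==i); Q=ray(m,C,np.c_[u,v],6); print(ce[i].round(),st[i,4],Q.mean(0).round(1),obb(Q[:,:2]))
E
```

```text
t: 9.5
eef_pos: [588.4, -373.5, 126.6]
tcp_rot: [1.911, -2.487, -0.011]
contact_force: [-0.0, 0.7, -7.0]
width: 28.0
t 9.6 at [ 589.7 -371.8  128. ] jaw -104.7 w 28.2 j7 -1.36 | ROW [0.0326, -0.0062, -0.0041] [0.006, 0.001, 0.01] rows 0.7
[385. 200.] 5048 [ 601.9 -416.8    6. ] (array([ 585.1, -404.2]), 43.3, 128.6, 165.2)
[  9. 244.] 2263 [ 640.9 -144.     6. ] (array([ 651.3, -153.3]), 18.4, 117.7, 150.5)
[200. 231.] 9039 [ 614.8 -282.6    6. ] (array([ 612.6, -282. ]), 58.8, 105.7, 157.5)
```

View pics/w7.png

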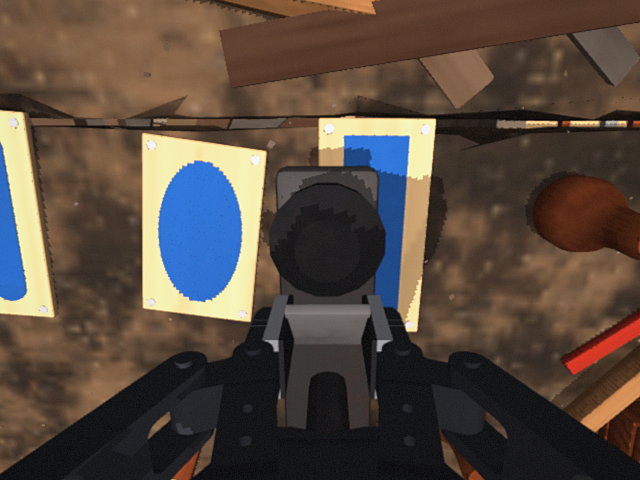

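The plane is held level, and its board sits just to the right, about 33 mm along tool x. Moving over and lowering.

```bash
python3 -m jog '[0.0326,-0.005,0.02,0.005,0,0.01,0.02,0.0326,-0.005,0.06,0.005,0,0.01,0.02,0.0326,-0.005,0.08,0.005,0,0.01,0.02,0.0326,-0.005,0.08,0.005,0,0.01,0.02]';python3 - <<'E'
from h import *
m,C,p,d=shot('wrist');m,C,p,d=shot('wrist');cv2.imwrite('pics/w8.png',p[:,:,::-1])
go(587.8,-404.9,29,74.7)
E
```

```text
t: 10.0
eef_pos: [582.8, -403.1, 44.7]
tcp_rot: [1.903, -2.496, -0.013]
contact_force: [-1.4, 0.5, -8.4]
width: 27.7
t 10.1 at [ 587.7 -405.5   50.4] jaw -105.3 w 27.7 j7 -1.32 | ROW [-0.0007, 0.0001, 0.0214] [-0.003, -0.0, -0.0] rows 0.4
```

View pics/w8.png

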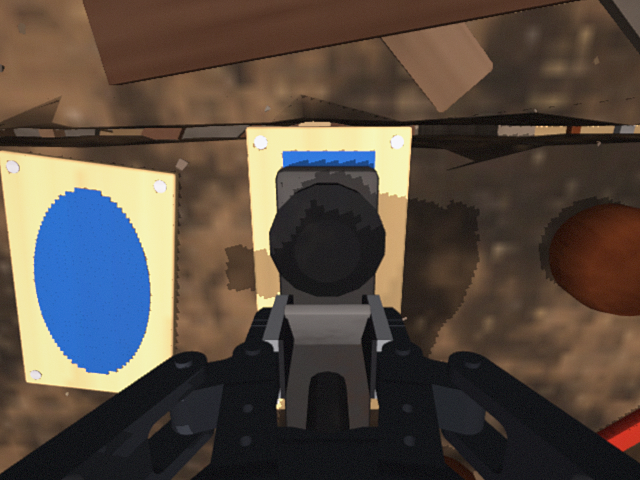

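```bash
python3 -m jog '[-0.0007,0,0.012,0,0,0,0.02,-0.0007,0,0.018,0,0,0,0.02,-0.0007,0,0.0205,0,0,0,0.02,-0.0007,0,0.0205,0,0,0,0.02]';python3 - <<'E'
from h import *
m,C,p,d=shot('wrist');m,C,p,d=shot('wrist');cv2.imwrite('pics/w9.png',p[:,:,::-1])
go(587.8,-404.9,28,74.7);print(r.read_state()['contact_force'])
E
```

```text
t: 10.5
eef_pos: [587.5, -407.0, 30.2]
tcp_rot: [-1.903, 2.499, -0.006]
contact_force: [-0.1, 0.6, -7.1]
width: 28.3
t 10.6 at [ 588.  -407.5   30.9] jaw -105.4 w 28.1 j7 -1.33 | ROW [-0.0024, 0.0009, 0.0029] [-0.005, -0.002, -0.002] rows 0.1
[-0.13284744  0.3679196  -7.52337813]
```

View pics/w9.png

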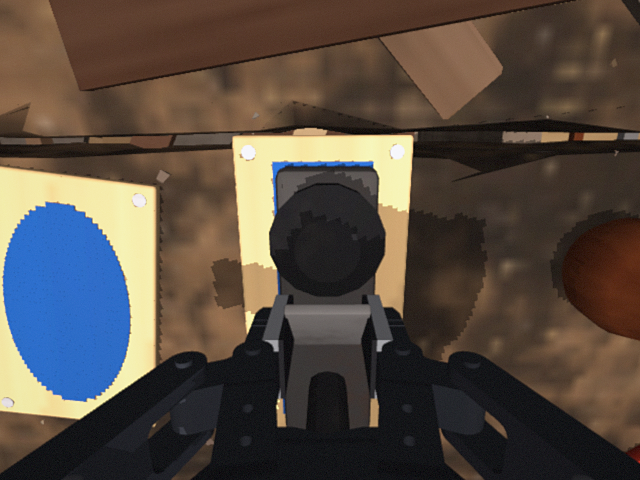

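The sole covers the outline to within about 3 mm; a strip of blue shows on its left. I'll shift left and seat it.

```bash
python3 -m jog '[-0.0028,0,0,0,0,0,0.02,-0.0028,0,0.002,0,0,0,0.02,-0.0028,0,0.0035,0,0,0,0.02,-0.0028,0,0.0035,0,0,0,0.02]';python3 - <<'E'
from h import *
optics.camera('top')
go(587.8,-404.9,28,74.7);print(r.read_state()['contact_force'])
E
```

```text
t: 11.0
eef_pos: [589.7, -404.2, 28.9]
tcp_rot: [-1.902, 2.497, -0.008]
contact_force: [-1.7, 2.8, 2.2]
width: 27.8
t 11.05 at [ 589.7 -404.2   28.9] jaw -105.4 w 28.1 j7 -1.33 | ROW [0.0012, 0.0017, 0.0009] [-0.006, -0.002, -0.002] rows 0.0
[-2.49595785  2.64822409  3.20607495]
```

```bash
python3 -m jog '[0,0,0,0,0,0,0.085,0,0,0,0,0,0,0.085,0,0,0,0,0,0,0.085,0,0,-0.04,0,0,0,0.085,0,0,-0.09,0,0,0,0.085]';python3 -m jog '[0,0,-0.04,0,0,0,0.085,0,0,-0.04,0,0,0,0.085]'
python3 - <<'E'
from h import *
m,C,p,d=shot('wrist');cv2.imwrite('pics/w10.png',p[:,:,::-1])
go(450,-214,150,56)
E
```

```text
t: 11.55
eef_pos: [585.8, -403.1, 114.0]
tcp_rot: [1.902, -2.498, -0.003]
contact_force: [1.3, -0.3, 0.6]
width: 84.8
t: 11.75
eef_pos: [593.5, -408.0, 167.0]
tcp_rot: [-1.898, 2.495, -0.034]
contact_force: [1.4, -0.4, 1.3]
width: 84.4
t 11.8 at [ 591.5 -406.7  163.2] jaw -105.5 w 84.8 j7 -1.32 | ROW [-0.1481, 0.1879, 0.0095] [-0.016, -0.003, 0.324] rows 4.8
```

View pics/w10.png

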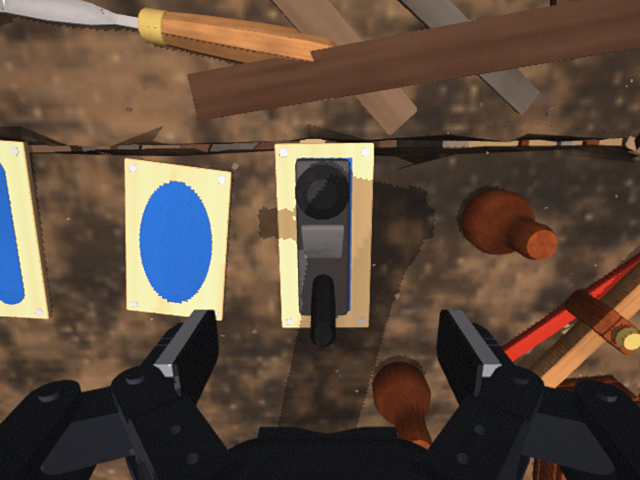

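The plane sits on its outline with a thin blue strip at the right, about 2 mm. On to the bevel.

```bash
python3 -m jog '[-0.1481,0.1879,0.01,0,0,0.324,0.085,-0.1481,0.1879,0.01,0,0,0.324,0.085,-0.1481,0.1879,0.01,-0.016,-0.003,0.324,0.085,-0.1481,0.1879,0.01,-0.016,-0.003,0.324,0.085,-0.1481,0.1879,0.01,-0.016,-0.003,0.324,0.085]';python3 -m jog '[0,0,0,0,0,0,0.085,0,0,0,0,0,0,0.085]'
cat > bev.py <<'E'
from h import *
import sys
def wseg(x,y,z0,z1,rad):
    m,C,p,d=shot('wrist'); P=cloud(m,C,d)
    M=((P[...,2]>z0)&(P[...,2]<z1)&(np.hypot(P[...,0]-x,P[...,1]-y)<rad)); M[330:]=0
    nl,lab,st,ce=cv2.connectedComponentsWithStats(M.astype(np.uint8)); i=1+np.argmax(st[1:,4]); Q=P[lab==i]
    print(obb(Q[:,:2]),ce[i].round(),len(Q),np.nanpercentile(Q[:,2],[5,95]).round(1)); return p
E
python3 - <<'E'
from bev import *
p=wseg(450,-214,11,40,80);cv2.imwrite('pics/w11.png',p[:,:,::-1])
go(450,-214,150,56)
E
```

```text
t: 12.3
eef_pos: [443.5, -208.7, 144.2]
tcp_rot: [1.473, -2.766, -0.02]
contact_force: [0.8, -0.1, -0.8]
width: 85.1
t: 12.5
eef_pos: [445.4, -210.6, 145.0]
tcp_rot: [1.474, -2.767, -0.017]
contact_force: [0.5, -1.5, 0.9]
width: 84.8
(array([ 449.1, -213.2]), 24.0, 124.7, 146.1) [329. 217.] 5367 [17.2 19.7]
t 12.55 at [ 446.6 -211.9  145.6] jaw -124.0 w 85.0 j7 -1.81 | ROW [-0.0002, -0.004, -0.0044] [0.011, -0.001, 0.0] rows 0.1
```

View pics/w11.png

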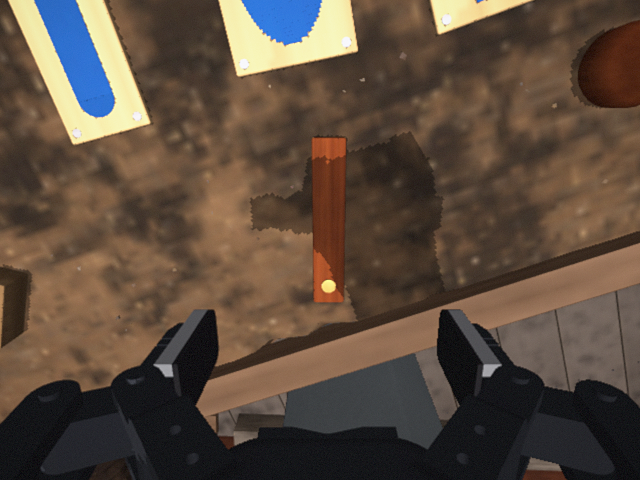

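Run:
```python
from h import *
P=np.load('pics/P.npy').reshape(-1,3)
for y in (-160,-190,-220,-240,-261,-280):
    q=P[(abs(P[:,1]-y)<5)&(P[:,2]>20)&(P[:,2]<80)&(P[:,0]<430)]; q=q[q[:,0]<400]; print(y,q[:,0].max()+4,q[:,2].max())
go(449.1,-213.2,4,56.1)
```

```text
-160 378.6234580526984 44.449332694874784
-190 402.57498573567614 44.11820742734312
-220 363.1037692926781 42.26649105889237
-240 359.1102126210933 43.155610792423204
-261 353.2208956443054 42.44243083279616
-280 349.28186557189724 44.04222824163185
t 12.55 at [ 446.6 -211.9  145.6] jaw -124.0 w 85.0 j7 -1.81 | ROW [-0.0004, -0.0044, 0.1416] [0.011, -0.001, -0.002] rows 2.8
```

```bash
python3 -m jog '[0,-0.004,0.05,0.011,0,0,0.085,0,-0.004,0.1,0.011,0,0,0.085,0,-0.004,0.14,0.011,0,0,0.085,0,-0.004,0.14,0.011,0,0,0.085,0,-0.004,0.14,0.011,0,0,0.06]';python3 -m jog '[0,0,0,0,0,0,0.06,0,0,0,0,0,0,0.06]'; python3 -c "
from h import *
go(449.1,-213.2,4,56.1); print(r.read_state()['contact_force'])"
```

```text
t: 13.05
eef_pos: [448.9, -213.9, 5.6]
tcp_rot: [1.472, -2.774, -0.001]
contact_force: [0.8, -0.3, 0.3]
width: 72.7
t: 13.25
eef_pos: [451.2, -214.2, 8.6]
tcp_rot: [-1.473, 2.771, -0.007]
contact_force: [-0.1, -0.4, 0.1]
width: 59.7
t 13.25 at [ 451.2 -214.2    8.6] jaw -124.0 w 59.7 j7 -1.84 | ROW [0.0003, 0.0024, 0.0046] [-0.005, 0.001, -0.002] rows 0.1
[-0.0638972  -0.43758444  0.09896406]
```

```bash
python3 -m jog '[0,0,0.003,0,0,0,0.04,0,0,0.003,0,0,0,0.015,0,0,0.003,0,0,0,0.015,0,0,0.003,0,0,0,0.015,0,0,0.003,0,0,0,0.015]'; python3 -m jog '[0,0,0,0,0,0,0.015]'; python3 -c "
from h import *
optics.camera('top');go(449.1,-213.2,120,70.5); print(r.read_state()['contact_force'])"
```

```text
t: 13.75
eef_pos: [449.2, -213.1, 4.0]
tcp_rot: [-1.475, 2.773, -0.001]
contact_force: [-1.4, -0.1, 5.8]
width: 22.1
t: 13.85
eef_pos: [449.1, -213.1, 4.0]
tcp_rot: [-1.475, 2.773, -0.001]
contact_force: [-0.7, -0.1, 6.5]
width: 22.5
t 13.9 at [ 449.2 -213.1    4. ] jaw -124.0 w 22.4 j7 -1.84 | ROW [0.0001, -0.0001, -0.116] [-0.001, -0.0, -0.253] rows 2.3
[-1.58495455  0.91011545  6.1769737 ]
```

```bash
python3 -m jog '[0,0,-0.03,0,0,0,0.015,0,0,-0.08,0,0,0,0.015,0,0,-0.09,0,0,0,0.015]'; python3 -c "
from h import *
go(659.8,-145.6,90,70.5); print(r.read_state()['contact_force'])"
```

```text
t: 14.2
eef_pos: [452.1, -214.2, 97.5]
tcp_rot: [-1.472, 2.769, -0.011]
contact_force: [1.5, 0.8, -1.4]
width: 22.1
t 14.2 at [ 452.1 -214.2   97.5] jaw -124.0 w 22.1 j7 -1.82 | ROW [-0.173, -0.1338, 0.009] [-0.009, 0.001, -0.253] rows 4.4
[ 1.50686153  0.81742111 -1.43471139]
```

```bash
python3 -m jog '[-0.173,-0.1338,0.009,0,0,-0.253,0.015,-0.173,-0.1338,0.009,0,0,-0.253,0.015,-0.173,-0.1338,0.009,0,0,-0.253,0.015,-0.173,-0.1338,0.009,0,0,-0.253,0.015,-0.173,-0.1338,0.009,0,0,-0.253,0.015]'; python3 -m jog '[0,0,0,0,0,0,0.015,0,0,0,0,0,0,0.015]';python3 - <<'E'
from h import *
m,C,p,d=shot('wrist');cv2.imwrite('pics/w12.png',p[:,:,::-1])
go(659.8,-145.6,40,70.5)
hsv=cv2.cvtColor(p,cv2.COLOR_RGB2HSV)
blue=cv2.inRange(hsv,(100,120,100),(125,255,255)); nl,lab,st,ce=cv2.connectedComponentsWithStats(blue)
for i in range(1,nl):
    if st[i,4]>150:
        v,u=np.where(lab==i); Q=ray(m,C,np.c_[u,v],6); print(ce[i].round(),st[i,4],Q.mean(0).round(1),obb(Q[:,:2]))
E
```

```text
t: 14.7
eef_pos: [660.6, -139.2, 82.8]
tcp_rot: [-1.817, 2.557, 0.002]
contact_force: [-0.7, 0.3, -1.0]
width: 22.5
t: 14.9
eef_pos: [654.6, -144.0, 82.2]
tcp_rot: [1.812, -2.562, -0.004]
contact_force: [-1.1, -0.3, -1.8]
width: 22.1
t 14.95 at [ 653.8 -145.2   82.3] jaw -109.5 w 22.3 j7 -1.82 | ROW [-0.0017, -0.006, 0.0423] [0.004, -0.002, -0.001] rows 0.9
[327. 153.] 843 [ 712.7 -163.7    6. ] (array([ 713.7, -163.7]), 13.0, 25.0, 72.2)
[568. 240.] 12890 [ 615.  -283.2    6. ] (array([ 612.4, -282.3]), 59.6, 105.3, 160.1)
[116. 227.] 1093 [713.7 -30.2   6. ] (array([712.7, -25. ]), 30.4, 53.4, 3.6)
```

View pics/w12.png

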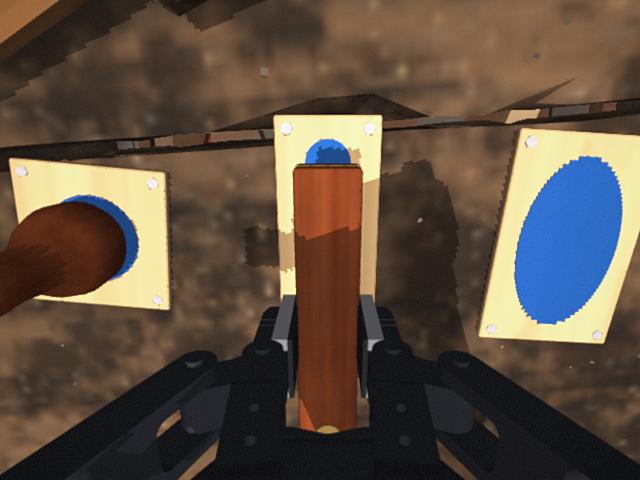

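The bevel is held straight and lies over its board, with the outline tip visible at (327,153). Lowering.

```bash
python3 -m jog '[-0.0017,-0.006,0.03,0.004,0,0,0.015,-0.0017,-0.006,0.05,0.004,0,0,0.015,-0.0017,-0.006,0.057,0.004,0,0,0.015,-0.0017,-0.006,0.057,0.004,0,0,0.015,-0.0017,-0.006,0.057,0.004,0,0,0.015]';python3 - <<'E'
from h import *
m,C,p,d=shot('wrist');m,C,p,d=shot('wrist');cv2.imwrite('pics/w13.png',p[:,:,::-1])
go(659.8,-145.6,10,70.5); print(r.read_state()['contact_force'])
E
```

```text
t: 15.45
eef_pos: [662.3, -145.5, 27.7]
tcp_rot: [-1.81, 2.565, -0.006]
contact_force: [-0.1, -0.0, -1.4]
width: 22.2
t 15.55 at [ 663.4 -145.2   28.6] jaw -109.5 w 22.1 j7 -1.83 | ROW [0.0016, 0.0034, 0.0186] [-0.006, 0.0, -0.0] rows 0.4
[-0.04604646  0.66762987 -0.53986309]
```

View pics/w13.png

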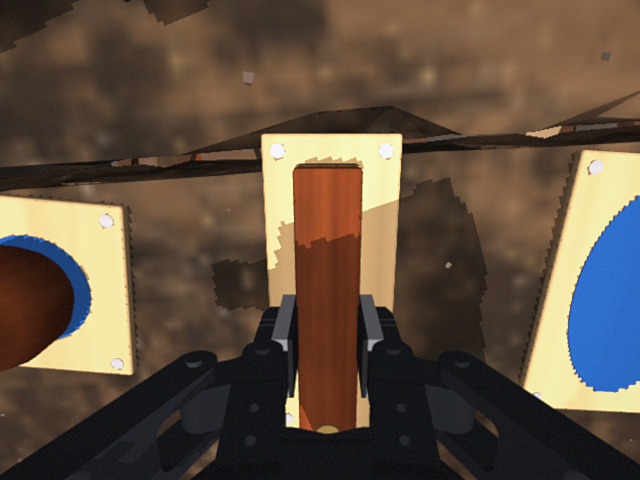

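```bash
python3 -m jog '[0.0016,0.0034,0.01,-0.003,0,0,0.015,0.0016,0.0034,0.015,-0.003,0,0,0.015,0.0016,0.0034,0.0175,-0.003,0,0,0.015,0.0016,0.0034,0.0175,-0.003,0,0,0.015]';python3 - <<'E'
from h import *
m,C,p,d=shot('wrist');m,C,p,d=shot('wrist')
go(659.8,-145.6,10,70.5); print(r.read_state()['contact_force'])
E
```

```text
t: 15.95
eef_pos: [657.9, -145.1, 10.2]
tcp_rot: [1.812, -2.564, -0.001]
contact_force: [-4.3, 0.3, 5.4]
width: 22.5
t 16.05 at [ 657.9 -145.1   10.1] jaw -109.5 w 22.5 j7 -1.83 | ROW [-0.0002, -0.002, 0.0001] [0.002, -0.001, -0.0] rows 0.0
[-3.23495111  0.44121373  5.60498751]
```

```bash
python3 -m jog '[0,0,0,0,0,0,0.07,0,0,0,0,0,0,0.085,0,0,0,0,0,0,0.085,0,0,-0.04,0,0,0,0.085,0,0,-0.09,0,0,0,0.085]';python3 -m jog '[0,0,-0.06,0,0,0,0.085,0,0,-0.06,0,0,0,0.085]'
python3 - <<'E'
from h import *
m,C,p,d=shot('wrist');cv2.imwrite('pics/w14.png',p[:,:,::-1])
go(584,183,140,75.9)
E
```

```text
t: 16.55
eef_pos: [655.5, -144.3, 96.2]
tcp_rot: [1.81, -2.561, -0.009]
contact_force: [1.0, -0.6, 0.8]
width: 85.1
t: 16.75
eef_pos: [664.1, -145.7, 167.9]
tcp_rot: [-1.807, 2.557, -0.017]
contact_force: [0.8, 0.2, 0.8]
width: 85.4
t 16.8 at [ 663.4 -145.6  166.9] jaw -109.5 w 84.8 j7 -1.81 | ROW [-0.2832, 0.1849, 0.025] [-0.013, 0.001, -0.094] rows 6.8
```

View pics/w14.png

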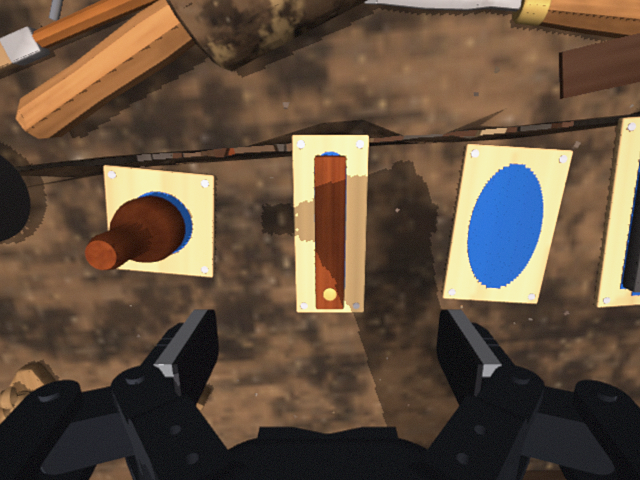

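The bevel lies on its outline, with a few pixels of blue at the far tip at (330,153). Exact offsets come later from the top camera. Now the rosette.

```bash
python3 -m jog '[-0.2832,0.1849,0.025,0,0,-0.094,0.085,-0.2832,0.1849,0.025,0,0,-0.094,0.085,-0.2832,0.1849,0.025,-0.01,0,-0.094,0.085,-0.2832,0.1849,0.025,-0.01,0,-0.094,0.085,-0.2832,0.1849,0.025,-0.01,0,-0.094,0.085]';python3 -m jog '[0,0,0,0,0,0,0.085]';python3 -c "
from h import *
go(584,183,140,75.9)"
```

```text
t: 17.3
eef_pos: [598.1, 98.9, 138.9]
tcp_rot: [1.927, -2.472, -0.014]
contact_force: [0.4, 0.5, -0.9]
width: 84.8
t: 17.4
eef_pos: [595.0, 109.9, 138.7]
tcp_rot: [1.948, -2.458, -0.026]
contact_force: [-0.2, 0.8, -0.6]
width: 85.2
t 17.4 at [595.  109.9 138.7] jaw -103.2 w 85.2 j7 -2.13 | ROW [-0.0687, 0.0275, -0.0005] [0.016, 0.006, 0.016] rows 1.5
```

```bash
python3 -m jog '[-0.0687,0.0275,0,0.016,0.006,0.016,0.085,-0.0687,0.0275,0,0.016,0.006,0.016,0.085,-0.0687,0.0275,0,0.016,0.006,0.016,0.085,-0.0687,0.0275,0,0.016,0.006,0.016,0.085]';python3 - <<'E'
from bev import *
optics.camera('wrist')
p=wseg(584,183,7,45,80);cv2.imwrite('pics/w15.png',p[:,:,::-1])
go(584,183,140,75.9)
m,C,p,d=shot('top');cv2.imwrite('pics/top15.png',p[:,:,::-1])
E
```

```text
t: 17.8
eef_pos: [588.9, 170.9, 139.6]
tcp_rot: [1.913, -2.488, 0.013]
contact_force: [-0.4, -1.3, 0.5]
width: 84.8
(array([584.4, 184.7]), 57.5, 103.0, 165.7) [314. 245.] 7671 [12.8 31. ]
t 17.9 at [589.9 168.2 140. ] jaw -105.2 w 84.9 j7 -2.29 | ROW [-0.0128, 0.0096, -0.0002] [-0.006, -0.008, -0.019] rows 0.3
```

View pics/w15.png

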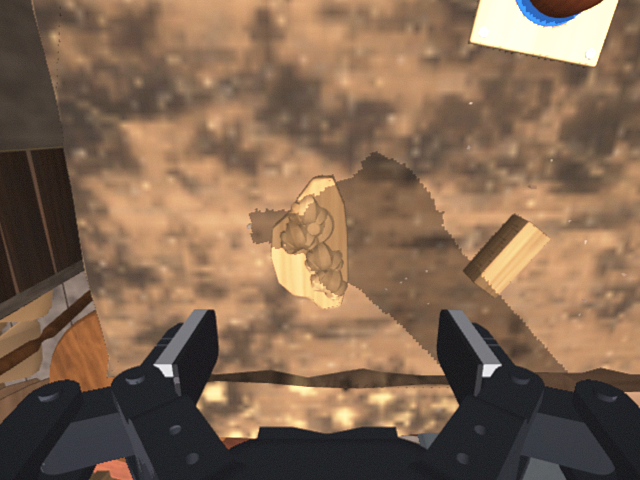

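View pics/top15.png

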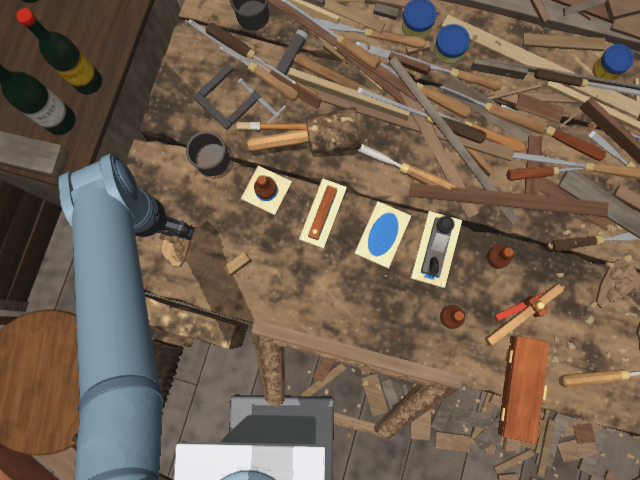

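The top view shows the handle, bevel and plane on their boards. I'll measure all three before going on.

```bash
cat > chk.py <<'E'
from h import *
def seg(P,name,box,zlo,zhi=200):
    x0,y0,x1,y1=box; S=P[y0:y1,x0:x1]; M=((S[...,2]>zlo)&(S[...,2]<zhi)).astype(np.uint8)
    nl,lab,st,ce=cv2.connectedComponentsWithStats(M); i=1+np.argmax(st[1:,4])
    Q=S[lab==i]; print(name,len(Q),'z',np.nanpercentile(Q[:,2],[5,50,95]).round(1),obb(Q[:,:2]))
def chk(ros=False):
    m,C,p,d=shot('top'); P=cloud(m,C,d)
    seg(P,'handle neck [706.8 -14.8]',(240,165,292,216),82); seg(P,'handle bulb',(240,165,292,216),14)
    seg(P,'bevel [655.3,-145.9,160.5]',(300,178,348,248),15)
    seg(P,'plane [576.1,-403,164.7]',(411,210,463,288),14)
    if ros: seg(P,'rosette [607.5,-282.3,154.2]',(354,200,411,268),12)
    seg(P,'offcut [534.7,43.2]',(222,248,258,280),10); seg(P,'pot [778.6,112.9]',(180,125,235,180),60)
    return m,C,p,P
E
python3 -c "
from chk import *
chk(); go(584.2,184,60,75.8)"
```

```text
handle neck [706.8 -14.8] 90 z [83.1 88.8 93.5] (array([707.9, -16.3]), 20.8, 21.8, 143.1)
handle bulb 423 z [25.6 47.8 90.2] (array([705.1, -16.6]), 44.9, 49.9, 111.5)
bevel [655.3,-145.9,160.5] 586 z [18.8 23.  27.2] (array([ 655.2, -145.8]), 24.7, 126.6, 160.3)
plane [576.1,-403,164.7] 1142 z [16.8 31.2 65.6] (array([ 578. , -402.1]), 42.3, 134.6, 164.9)
offcut [534.7,43.2] 293 z [15.4 23.4 27.4] (array([534.6,  42.7]), 24.4, 57.7, 129.1)
pot [778.6,112.9] 375 z [61.9 72.4 76.6] (array([778.2, 113.2]), 86.1, 86.4, 46.2)
t 18.0 at [590.2 168.  140.4] jaw -105.2 w 84.9 j7 -2.29 | ROW [-0.0145, 0.0105, 0.0802] [-0.006, -0.007, -0.018] rows 1.6
```

All three are within about 2 mm of their outlines, and the offcut and pot haven't moved. Descending to the rosette.

```bash
python3 -m jog '[-0.0145,0.0105,0.05,-0.003,0,-0.014,0.085,-0.0145,0.0105,0.1,-0.003,0,-0.014,0.085,-0.0145,0.0105,0.125,-0.003,0,-0.014,0.085,-0.0145,0.0105,0.125,-0.003,0,-0.014,0.085,-0.0145,0.0105,0.125,-0.003,0,-0.014,0.085]';python3 - <<'E'
from h import *
m,C,p,d=shot('wrist');m,C,p,d=shot('wrist');cv2.imwrite('pics/w16.png',p[:,:,::-1])
for k in range(2): go(584.2,184,0,75.8); optics.camera('top')
E
```

```text
t: 18.5
eef_pos: [584.6, 185.2, 16.0]
tcp_rot: [1.925, -2.479, 0.01]
contact_force: [-0.1, -0.2, 0.8]
width: 85.0
t 18.6 at [586.6 186.6  18.4] jaw -104.3 w 85.2 j7 -2.35 | ROW [0.003, 0.0019, 0.0184] [-0.008, -0.003, -0.002] rows 0.4
t 18.65 at [586.7 186.8  18.7] jaw -104.3 w 85.3 j7 -2.35 | ROW [0.0033, 0.0019, 0.0187] [-0.008, -0.003, -0.001] rows 0.4
```

View pics/w16.png

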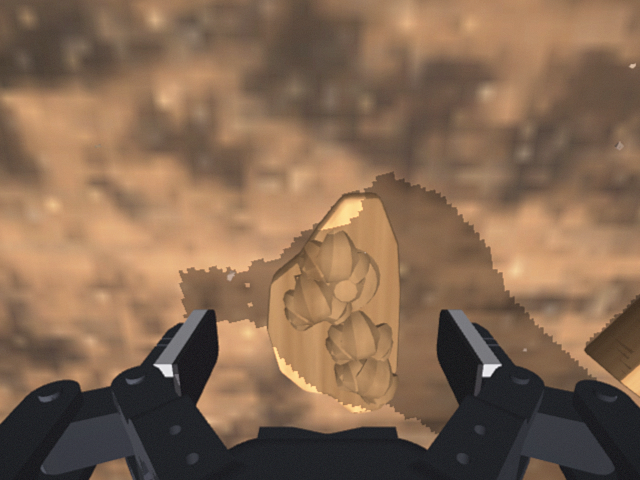

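The rosette lies between the jaws at (335,300), with clearance on both sides.

```bash
python3 -m jog '[0.003,0.002,0.01,-0.006,-0.002,0,0.085,0.003,0.002,0.0195,-0.006,-0.002,0,0.085,0.003,0.002,0.0195,-0.006,-0.002,0,0.08,0.003,0.002,0.0195,-0.006,-0.002,0,0.075,0.003,0.002,0.0195,-0.006,-0.002,0,0.075]';python3 - <<'E'
from h import *
for k in range(2): optics.camera('top');go(584.2,184,0,75.8); 
print(r.read_state()['contact_force'])
E
```

```text
t: 19.2
eef_pos: [581.4, 184.1, -3.7]
tcp_rot: [1.927, -2.476, 0.0]
contact_force: [0.2, 0.0, -0.7]
width: 74.9
t 19.25 at [581.6 184.2  -3.5] jaw -104.2 w 75.0 j7 -2.35 | ROW [-0.0004, -0.0025, -0.0035] [0.002, -0.003, -0.0] rows 0.1
t 19.3 at [581.7 184.2  -3.4] jaw -104.2 w 74.8 j7 -2.35 | ROW [-0.0004, -0.0025, -0.0034] [0.002, -0.003, -0.0] rows 0.1
[0.40485576 0.4807725  0.23352866]
```

```bash
python3 -m jog '[0,-0.0025,-0.0015,0.002,-0.003,0,0.07,0,-0.0025,-0.0015,0.002,-0.003,0,0.062,0,-0.0025,-0.0015,0.002,-0.003,0,0.05,0,-0.0025,-0.0015,0.002,-0.003,0,0.05,0,-0.0025,-0.0015,0.002,-0.003,0,0.05]';python3 -m jog '[0,0,0,0,0,0,0.05,0,0,0,0,0,0,0.05]'
python3 - <<'E'
from h import *
m,C,p,d=shot('wrist');m,C,p,d=shot('wrist');cv2.imwrite('pics/w17.png',p[:,:,::-1])
go(584.2,184,0,75.8) 
print(r.read_state()['contact_force'])
E
```

```text
t: 19.8
eef_pos: [585.0, 183.4, -0.9]
tcp_rot: [-1.929, 2.479, -0.002]
contact_force: [-0.1, -0.2, 4.4]
width: 55.0
t: 20.0
eef_pos: [584.9, 183.4, -0.9]
tcp_rot: [-1.928, 2.479, -0.002]
contact_force: [-1.1, -0.1, 5.2]
width: 55.5
t 20.1 at [585.  183.4  -0.8] jaw -104.2 w 55.2 j7 -2.34 | ROW [-0.0004, 0.0009, -0.0008] [-0.001, -0.0, -0.001] rows 0.0
[ 0.18010313 -2.09308323  5.14262758]
```

View pics/w17.png

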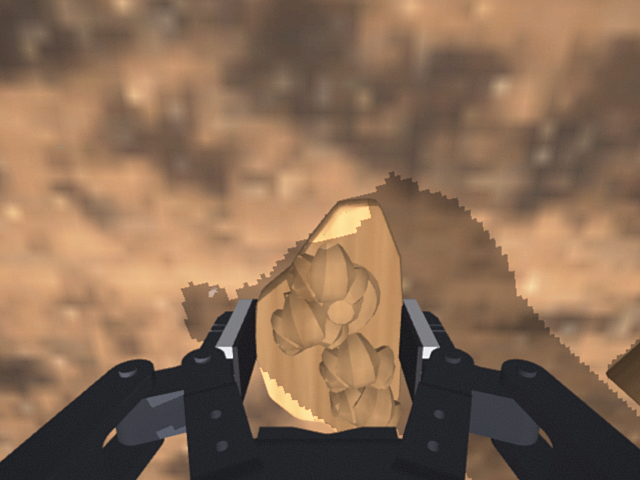

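The jaws have closed on the rosette body at 55 mm. Lifting it.

```bash
python3 -m jog '[0,0,-0.015,0,0,0,0.05,0,0,-0.03,0,0,0,0.05,0,0,-0.06,0,0,0,0.05,0,0,-0.1,0,0,0,0.05,0,0,-0.1,0,0,0,0.05]'
python3 - <<'E'
from h import *
m,C,p,d=shot('wrist');m,C,p,d=shot('wrist');cv2.imwrite('pics/w18.png',p[:,:,::-1])
P=cloud(m,C,d); s=r.read_state()
T=R.from_rotvec(s['tcp_rot']).inv().apply(P.reshape(-1,3)-s['eef_pos']).reshape(P.shape)
sub=np.zeros((480,640),bool); sub[180:430,250:405]=1
M=sub&(T[...,2]<10)&(T[...,2]>-40); q=T[M]; print('tool frame',obb(q[:,:2]),q[:,1].min(),q[:,1].max(),len(q))
go(612,-282.3,105,64.2)
E
```

```text
t: 20.6
eef_pos: [589.2, 185.7, 105.7]
tcp_rot: [-1.922, 2.47, -0.007]
contact_force: [2.2, 0.5, 0.5]
width: 55.3
tool frame (array([-1.4, -3.7]), 59.6, 95.1, 84.2) -52.67494313007229 43.878235302416655 27358
t 20.7 at [585.3 184.  100.4] jaw -104.2 w 55.4 j7 -2.31 | ROW [0.4454, -0.1404, -0.0048] [-0.003, 0.002, 0.202] rows 9.3
```

View pics/w18.png

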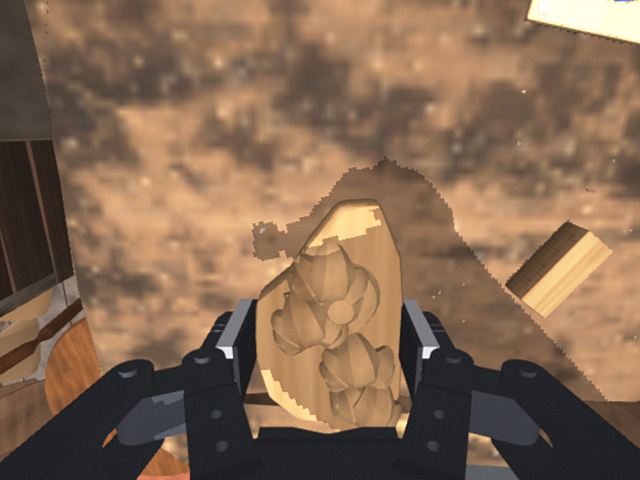

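Run:
```python
from h import *
m,C=cam('top'); p=cv2.imread('pics/top15.png'); hsv=cv2.cvtColor(p,cv2.COLOR_BGR2HSV)
b=cv2.inRange(hsv,(100,120,100),(125,255,255)); v,u=np.where(b[200:268,354:411]); Q=ray(m,C,np.c_[u+354,v+200],6)[:,:2]
w,V=np.linalg.eigh(np.cov(Q.T)); print(Q.mean(0),np.degrees(np.arctan2(V[1,1],V[0,1]))%180, 4*np.sqrt(w))
w=((hsv[...,1]<140)&(hsv[...,2]>190)).astype(np.uint8); w[:200]=0;w[268:]=0;w[:,:354]=0;w[:,411:]=0; w|=(b>0)&(np.mgrid[0:480,0:640][1]>354)&(np.mgrid[0:480,0:640][1]<411)&(np.mgrid[0:480,0:640][0]>200)&(np.mgrid[0:480,0:640][0]<268)
nl,lab,st,ce=cv2.connectedComponentsWithStats(w.astype(np.uint8)); i=1+np.argmax(st[1:,4]); v,u=np.where(lab==i); print('board',obb(ray(m,C,np.c_[u,v],6)[:,:2]))
go(612,-282.3,105,67.5)
```

```text
[ 607.58647806 -282.59367037] 156.66772240427247 [ 56.97063667 103.3674538 ]
board (array([ 608.1, -283. ]), 83.2, 131.6, 157.0)
t 20.7 at [585.3 184.  100.4] jaw -104.2 w 55.4 j7 -2.31 | ROW [0.4454, -0.1404, -0.0048] [-0.003, 0.002, 0.145] rows 9.3
```

```bash
python3 -m jog '[0.4454,-0.1404,-0.02,0,0,0.157,0.05,0.4454,-0.1404,-0.02,0,0,0.157,0.05,0.4454,-0.1404,-0.02,0,0,0.157,0.05,0.4454,-0.1404,-0.02,0,0,0.157,0.05,0.4454,-0.1404,-0.02,0,0,0.157,0.05]'; python3 -c "
from h import *
go(612.3,-282.7,115,66.8)"
```

```text
t: 21.2
eef_pos: [596.4, -67.7, 107.3]
tcp_rot: [1.727, -2.62, -0.003]
contact_force: [1.1, 0.6, -1.3]
width: 55.4
t 21.2 at [596.4 -67.7 107.3] jaw -113.2 w 55.4 j7 -2.0 | ROW [0.1913, -0.0992, -0.0077] [0.004, -0.002, 0.0] rows 4.3
```

```bash
python3 -m jog '[0.177,-0.095,0,0,0,0,0.05,0.177,-0.095,0,0,0,0,0.05,0.177,-0.095,0,0,0,0,0.05,0.177,-0.095,0,0,0,0,0.05,0.177,-0.095,0,0,0,0,0.05]'; python3 -m jog '[0,0,0,0,0,0,0.05]';python3 -c "
from h import *
m,C,p,d=shot('wrist');cv2.imwrite('pics/w19.png',p[:,:,::-1])
go(612.3,-282.7,40,66.8)"
```

```text
t: 21.7
eef_pos: [611.7, -279.2, 107.4]
tcp_rot: [1.706, -2.628, 0.007]
contact_force: [-1.0, -1.2, -1.0]
width: 55.2
t: 21.8
eef_pos: [613.4, -269.1, 106.9]
tcp_rot: [1.719, -2.625, -0.003]
contact_force: [-0.3, 0.5, -1.0]
width: 55.3
t 21.85 at [ 614.3 -265.8  107.1] jaw -113.3 w 55.4 j7 -1.67 | ROW [0.0163, -0.0052, 0.067] [0.004, -0.0, -0.002] rows 1.4
```

View pics/w19.png

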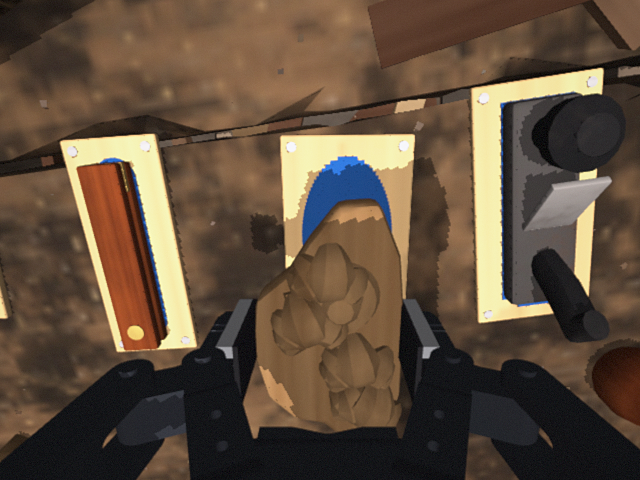

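The rosette is over its board and clear of the bevel and plane. I'm going down.

```bash
python3 -m jog '[0.0163,-0.0052,0.03,0.004,0,0,0.05,0.0163,-0.0052,0.06,0.004,0,0,0.05,0.0163,-0.0052,0.075,0.004,0,0,0.05,0.0163,-0.0052,0.075,0.004,0,0,0.05]'; python3 -m jog '[0,0,0,0,0,0,0.05,0,0,0,0,0,0,0.05]';python3 -c "
from h import *
m,C,p,d=shot('wrist');cv2.imwrite('pics/w20.png',p[:,:,::-1])
go(612.3,-282.7,6,66.8)"
```

```text
t: 22.25
eef_pos: [611.5, -278.7, 30.0]
tcp_rot: [1.732, -2.618, -0.007]
contact_force: [0.3, 0.7, -0.6]
width: 55.1
t: 22.45
eef_pos: [616.0, -282.5, 35.8]
tcp_rot: [-1.729, 2.619, -0.009]
contact_force: [-0.3, 0.6, -0.7]
width: 55.4
t 22.5 at [ 616.  -282.9   36. ] jaw -113.2 w 55.1 j7 -1.66 | ROW [0.0013, 0.0037, 0.03] [-0.007, -0.0, 0.001] rows 0.6
```

View pics/w20.png

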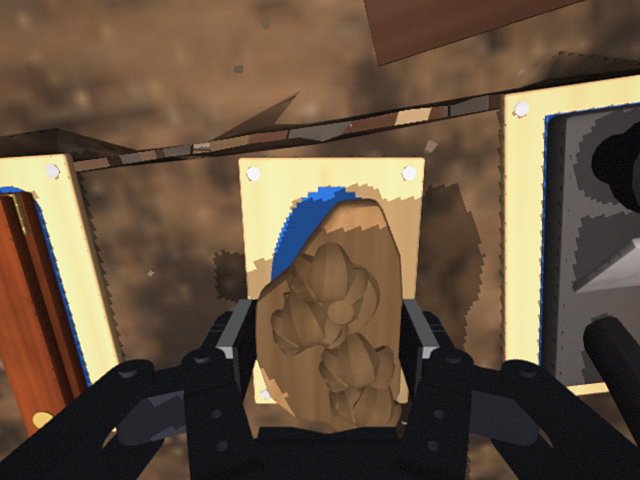

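The piece is D-shaped, so the blue showing at upper left (300,225) is just its cut-away side. Its width is centred on the board. Seating it.

```bash
python3 -m jog '[0.001,0.003,0.015,-0.004,0,0,0.05,0.001,0.003,0.025,-0.004,0,0,0.05,0.001,0.003,0.028,-0.004,0,0,0.05,0.001,0.003,0.028,-0.004,0,0,0.05,0.001,0.003,0.028,-0.004,0,0,0.05]'; python3 -c "
from h import *
m,C,p,d=shot('wrist');cv2.imwrite('pics/w21.png',p[:,:,::-1])
go(612.3,-282.7,5,66.8);print(r.read_state()['contact_force'])"
```

```text
t: 23.0
eef_pos: [610.4, -282.9, 5.3]
tcp_rot: [1.728, -2.622, -0.001]
contact_force: [-0.9, 0.4, -1.4]
width: 55.3
t 23.05 at [ 610.6 -282.9    5.3] jaw -113.2 w 54.9 j7 -1.66 | ROW [-0.0009, -0.0015, 0.0003] [0.001, -0.001, -0.001] rows 0.0
[-0.21659678  0.10980025 -0.5262758 ]
```

```bash
python3 -m jog '[-0.0008,-0.0015,0.001,0,0,0,0.05,-0.0008,-0.0015,0.0015,0,0,0,0.05,-0.0008,-0.0015,0.0015,0,0,0,0.05]'; python3 -c "
from h import *
optics.camera('top')
go(612.3,-282.7,5,66.8);print(r.read_state()['contact_force'])"
```

```text
t: 23.35
eef_pos: [610.9, -283.0, 5.2]
tcp_rot: [1.726, -2.62, -0.004]
contact_force: [-4.9, 2.1, 7.9]
width: 55.2
t 23.4 at [ 611.  -283.     5.2] jaw -113.3 w 55.1 j7 -1.66 | ROW [-0.0008, -0.0011, 0.0002] [0.004, -0.002, -0.001] rows 0.0
[-5.09095999  0.33060647  7.94400678]
```

```bash
python3 -m jog '[0,0,0,0,0,0,0.07,0,0,0,0,0,0,0.085,0,0,0,0,0,0,0.085,0,0,-0.04,0,0,0,0.085,0,0,-0.09,0,0,0,0.085]';python3 -m jog '[0,0,-0.05,0,0,0,0.085,0,0,-0.1,0,0,0,0.085,0,0,-0.1,0,0,0,0.085]'
python3 - <<'E'
from h import *
m,C,p,d=shot('wrist');cv2.imwrite('pics/w22.png',p[:,:,::-1])
go(380,-560,200,66.8)
E
```

```text
t: 23.9
eef_pos: [609.8, -281.3, 91.1]
tcp_rot: [1.726, -2.618, -0.011]
contact_force: [1.1, -0.3, -0.5]
width: 84.9
t: 24.2
eef_pos: [619.2, -285.0, 205.1]
tcp_rot: [-1.723, 2.615, -0.025]
contact_force: [1.4, -0.5, 1.1]
width: 84.7
t 24.25 at [ 616.8 -284.1  200.8] jaw -113.2 w 84.9 j7 -1.64 | ROW [0.3469, 0.1088, -0.0003] [-0.012, -0.001, -0.0] rows 7.3
```

View pics/w22.png

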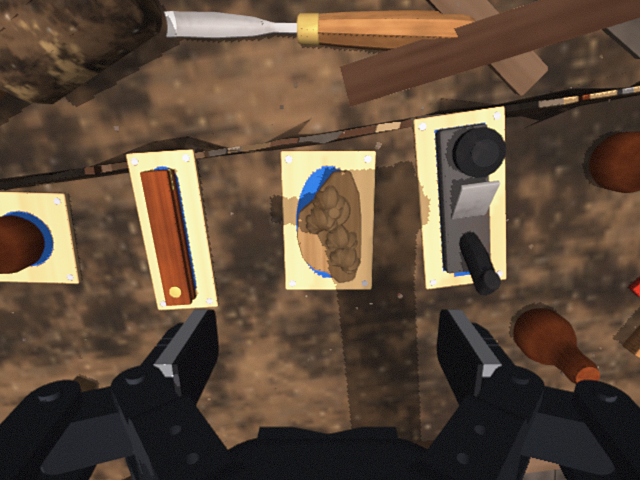

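The rosette lies on its oval at (333,223). I'll move the arm away to the right and check everything from above.

```bash
python3 -m jog '[0.3469,0.1088,0,0,0,0,0.085,0.3469,0.1088,0,0,0,0,0.085,0.3469,0.1088,0,0,0,0,0.085,0.3469,0.1088,0,0,0,0,0.085,0.3469,0.1088,0,0,0,0,0.085]';python3 -m jog '[0.12,0.035,0,0,0,0,0.085,0.12,0.035,0,0,0,0,0.085,0.12,0.035,0,0,0,0,0.085,0.12,0.035,0,0,0,0,0.085,0.12,0.035,0,0,0,0,0.085]'
python3 - <<'E'
from chk import *
m,C,p,P=chk(True)
cv2.imwrite('pics/top23.png',cv2.resize(p[120:360,150:530,::-1],None,fx=2.1,fy=2.1,interpolation=cv2.INTER_CUBIC))
E
```

```text
t: 24.75
eef_pos: [447.9, -472.9, 192.7]
tcp_rot: [1.729, -2.621, -0.004]
contact_force: [1.2, -0.6, -0.2]
width: 85.1
t: 25.25
eef_pos: [369.4, -568.5, 192.8]
tcp_rot: [1.726, -2.624, -0.005]
contact_force: [0.4, 1.5, 0.8]
width: 84.6
handle neck [706.8 -14.8] 91 z [83.5 88.7 93.5] (array([707.8, -15.9]), 20.9, 21.6, 62.1)
handle bulb 424 z [26.3 47.5 90.8] (array([705. , -16.7]), 44.7, 49.8, 111.3)
bevel [655.3,-145.9,160.5] 590 z [18.8 22.9 27. ] (array([ 654.8, -145.7]), 24.3, 125.6, 160.7)
plane [576.1,-403,164.7] 1136 z [16.9 30.7 65.7] (array([ 577.9, -402.2]), 42.7, 135.6, 164.8)
rosette [607.5,-282.3,154.2] 895 z [15.1 22.1 36.5] (array([ 606.3, -282.5]), 58.1, 103.4, 157.2)
offcut [534.7,43.2] 294 z [15.8 23.4 27.4] (array([534.7,  43. ]), 23.5, 58.1, 128.1)
pot [778.6,112.9] 372 z [61.4 72.  77.2] (array([778.4, 113.2]), 85.9, 86.0, 137.9)
```

View pics/top23.png

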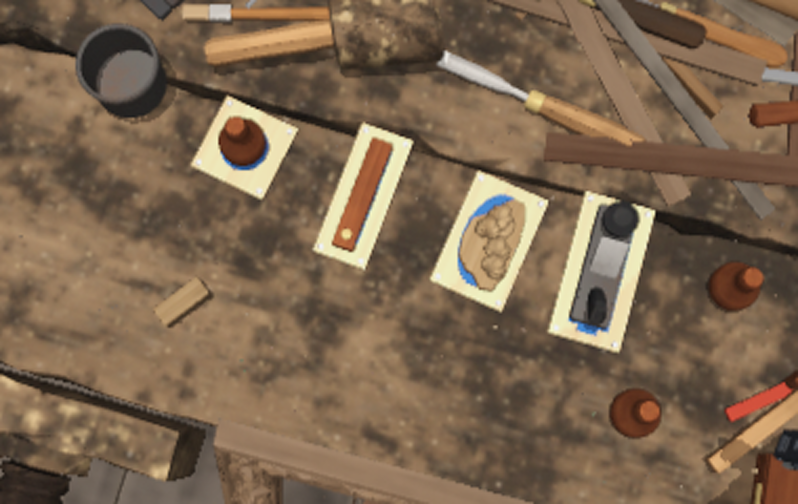

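All four are within about 2 mm and 0.01 rad, and the offcut and pot are where they were. Handing in.

```bash
python3 -c "
from plant import r
print(r.job_done(), r.read_state()['t'])"
```

```text
the job is handed in; nothing more can be done
the job is handed in; nothing more can be done
```

I placed the bulb handle (the one nearest the base), the iron plane, the sliding bevel and the rosette on their blue outlines. I then moved the arm clear and handed the job in after about 25 s. No verdict was reported.

Last top-camera check:

| Piece | Offset from outline's middle | Alignment with outline |
|---|---|---|
| Handle | about 1.5 mm at the neck, 2.6 mm at the bulb | upright |
| Bevel | about 0.5 mm | within about 0.5° |
| Plane | about 2 mm | within about 0.5° |
| Rosette | about 1.2 mm | within about 0.5° |

- **Seating:** measured heights fit each piece resting on its 6 mm board.
- **Left alone:** the offcut and the pot had not moved beyond the measuring noise (under 1 mm).
- **Cameras disagreed:** the wrist camera read x about 5 mm higher than the top camera throughout. It did so for pieces and boards alike, so I allowed for it.
- **Rosette angle:** fitting a box round the painted oval first gave 154°. The board's edges and the oval's shape gave about 157°, and I used that.
- **Blue showing beside the rosette:** it is D-shaped, so some blue stays visible along its cut-away side even though it is centred.

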